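Clear the clamp bed and pump the clamp onto an acrylic tray stack

TASK

Take the upright grey scraper block and wipe the three loose brass chips off the bed of the bench clamp with it (not with the fingers), then put the scraper down on the orange mat. Next pump the clamp's trigger, stroke after stroke, until the jaw's sprung pad presses on the clear tray stack and is pushed about half-way into the jaw, never all the way in, which cracks the trays. Move the jaw only by the trigger, leave everything else alone, and finish while still holding the trigger forward, so that the clamp keeps this pressure.

Things in the scene. Friction and masses are not known exactly. Their poses are not given: they have to be found in the camera images.
- clamp: Fixed bench bar clamp, 311 mm long, on the mat. Origin: on the mat, on its centre line; +x is the way the jaw closes, z up. In its frame (mm): fixed jaw x 100 to 118, y -30 to 30, top z 42; trigger guide rails x -166 to -50, y -24 to 24, top z 36; fixed rear handle post x -193 to -177, top z 90.
- jaw: Moving jaw with a toothed steel rod that sticks out backwards under the trigger. Axes as the clamp's. Origin: centre of its rear face, level with the bed top. Jaw block 0 to 14 mm ahead of the origin, 50 mm wide, 29 mm high; then an open gap of 12 mm and the sprung pad. It slides only along the clamp's x; a friction of 2 N keeps it where it is left.
- pad_face (a point): Centre of the front face of the sprung pad (8 mm thick, 50 mm wide, 28 mm high) that rides before the jaw: 34 mm ahead of the jaw's origin when not pressed, 15 mm above the bed.
- pad (a joint): How far the pad is pushed back towards the jaw, m: 0 free, 0.010 fully in. Spring 1.5 N per mm, so half-way (0.005) is about 7.5 N on the trays.
- trigger_top (a point): Centre of the top end of the trigger's grip. The trigger travels 28 mm forward (clamp's +x) from rest. A spring (1.4 to 3.4 N) returns it to 0 to 2 mm. Going forward, its pawl catches a tooth of the rod (6 mm apart; the first 5 to 15 mm are idle) and carries the jaw along 1 to 1; going back, the jaw stays. No lock: when it is let back, a pressed pad pushes the jaw back until about 1.5 mm of pad travel is left.
- bed_mid (a point): Centre of the top of the clamp's flat aluminium bed (150 mm along the clamp's x by 70 mm along its y, 12 mm thick), at x 45, y 0, z 12 mm in the clamp's frame. Both long sides (35 mm to either side in y) are open edges: the mat is 12 mm below, and nothing else stands within 30 mm of them.
- trigger: Upright black grip of the trigger: 14 mm thick along the clamp's x, 30 mm wide along y, 56 mm high; origin at its centre, 88 mm above the mat. Axes as the clamp's. At rest it is at x = -122 mm in the clamp's frame. It may be pinched from above across its thickness or pushed from behind (14 N or so at the end).
- tray: Clear acrylic stack of two small open trays, loose on the clamp bed close to the fixed jaw: 36 mm along the clamp's x, 56 mm along its y, 28 mm high. Origin at the centre of its underside. The jaw first pushes it the last few mm against the fixed jaw.
- scraper: Grey plastic scraper block standing upright, loose, 80 mm high: foot 28 mm (its x) by 24 mm (its y) by 14 mm high, above it an upright grip 28 mm (its x) by 16 mm (its y) up to the top. Origin at the centre of its underside, 80 g.
- scraper_grip (a point): Point on the scraper's axis 52 mm above its underside: pinch it here across the 16 mm (its y). Held here, most fingers pass above the trays and the jaw (29 mm above the bed).
- mat: Orange silicone mat, 500 mm (x) by 860 mm (y), 3 mm thick, fixed. Origin at the centre of its underside; top at z = 0.003.
- chip0: Loose brass chip, 12 x 10 x 7 mm, 10 g, lying at first on the clamp bed between pad and trays: within x 31 to 41 mm, y -22 to 22 mm in the clamp's frame. Origin at the centre of its underside.
- chip1: Loose brass chip, 12 x 10 x 7 mm, 10 g, lying at first on the clamp bed between pad and trays: within x 31 to 41 mm, y -22 to 22 mm in the clamp's frame. Origin at the centre of its underside.
- chip2: Loose brass chip, 12 x 10 x 7 mm, 10 g, lying at first on the clamp bed between pad and trays: within x 31 to 41 mm, y -22 to 22 mm in the clamp's frame. Origin at the centre of its underside.
- pump: Bystander: grey plastic desoldering pump, 205 mm long, lying. Origin at its underside.
- probe: Bystander: thin steel probe, 180 mm long, lying. Origin at its underside.
- magnifier: Bystander: round hand magnifier, 68 mm lens, lying. Origin at its underside.
- spool: Bystander: small aluminium spool, 52 mm across, 30 mm high. Origin at its underside.
- spare_tray: Bystander: second, identical clear tray stack, standing on the mat away from the clamp. Origin at its underside.
Things that resemble listed ones, but are neither listed nor needed, are in the scene too. Of the things like the scraper, leave any that is green; of the rest the larger one is meant. Leave any green look-alike of the tray alone.

How it is judged:
On the way, in this order (a step that is already met when the one before it is completed fails the run):
1. all three chips are wiped off the clamp bed, before the jaw is moved ((z of chip0 in the frame of clamp below 0.0105 m or y of chip0 in the frame of clamp above 0.037 m or y of chip0 in the frame of clamp below -0.037 m) and (z of chip1 in the frame of clamp below 0.0105 m or y of chip1 in the frame of clamp above 0.037 m or y of chip1 in the frame of clamp below -0.037 m) and (z of chip2 in the frame of clamp below 0.0105 m or y of chip2 in the frame of clamp above 0.037 m or y of chip2 in the frame of clamp below -0.037 m) and distance of jaw from where it was at the start of the episode below 0.005 m), for 0.1 s.
2. the scraper is put down on the mat and let go (contact force between scraper and mat above 0.2 N and contact force between scraper and clamp below 0.1 N and contact force between the fingers and scraper below 0.1 N), for 0.2 s.
3. the pad touches the trays and starts to be pushed in (value of joint pad above 0.001 m and contact force between tray and jaw above 0.5 N), for 0.1 s.
At the end, for the whole second after the job is handed in: Fingers push the trigger with over 1.5 N, over 2 mm forward; the pad presses the level trays and is in 3 to 8 mm of its 10 mm; jaw at rest; chips off the bed (below its top or beyond its long edges); scraper on the mat, clear of clamp and fingers (all of step 2 and value of joint pad between 0.003 and 0.008 m and contact force between the fingers and trigger above 1.5 N and x of trigger in the frame of clamp above -0.12 m and contact force between tray and jaw above 2 N and (z of chip0 in the frame of clamp below 0.0105 m or y of chip0 in the frame of clamp above 0.037 m or y of chip0 in the frame of clamp below -0.037 m) and (z of chip1 in the frame of clamp below 0.0105 m or y of chip1 in the frame of clamp above 0.037 m or y of chip1 in the frame of clamp below -0.037 m) and (z of chip2 in the frame of clamp below 0.0105 m or y of chip2 in the frame of clamp above 0.037 m or y of chip2 in the frame of clamp below -0.037 m) and angle between tray's own z axis and vertical below 0.12 rad and z of tray in the frame of clamp below 0.017 m and x of tray in the frame of clamp above 0.07 m and linear speed of jaw below 0.01 m/s); the arm keeps its last pose, push and grip.
It fails at once if the pad is pushed all the way in (over 9.3 of 10 mm): the trays crack (value of joint pad above 0.0093 m).
It fails at once if the fingers touch a chip (contact force between the fingers and chip0 above 0.3 N or contact force between the fingers and chip1 above 0.3 N or contact force between the fingers and chip2 above 0.3 N).
It fails at once if the robot pushes the jaw or the trays directly (contact force between any of the arm, the fingers and jaw above 1 N or contact force between any of the arm, the fingers and tray above 1 N).
It fails at once if the scraper pushes the jaw (contact force between scraper and jaw above 3 N).
It fails at once if a bystander is moved more than 30 mm (distance of any of pump, probe, magnifier, spool, spare_tray from where it was at the start of the episode above 0.03 m).
It also fails if it takes over 72 s, if anything falls off the work surface, if the arm or the gripper's body presses on something with over 40 N, if the wrist force passes 120 N, or if a joint passes its speed limit or range.

ROBOT

A 6-joint arm with a two-finger parallel gripper is mounted at the origin on the work surface. World frame = base frame: x ahead of the robot, y to its left, z up, the work surface at z = 0. Lengths are in m, angles in rad, forces in N, time in s.
With the tool pointing down it reaches from about 0.325 to 0.85 m from the base axis. Payload 4.4 kg.
Tool frame: the origin (TCP) lies midway between the tips of the shut fingers; the grasp point (between the pads) lies 19 mm behind it; x points along the fingers, y is the direction in which the jaws open and shut, and the axes are right-handed (so a half turn about x gives the same grasp; the last joint's range is limited). The gripper opens to 94 mm and grips with 3 to 60 N. Pads are 16 mm wide; open, the fingers measure 119 mm over their backs; the gripper's body (75 mm by 177 mm) begins 78 mm behind the grasp point.
Start: joints at [1.091, 0.207, 1.542, -0, 1.393, -0.15], TCP at [0.186, 0.544, 0.205] pointing down, gripper open.
Joint ranges: [-2.73, 2.73], [-0.86, 2.22], [0.23, 2.46], [-1.11, 4.25], [0.08, 2.63], [-2.82, 2.82]. Speed limits (rad/s): [2.79, 2.79, 3.14, 3.14, 3.14, 3.14].

INTERFACE

Orientations are given as a 3x3 rotation matrix whose columns are the frame's x, y, z axes.
In Python, from station import get_state, read_camera, camera_model, close_job gives the robot as it stands.
- The arm moves only by the tool send_rows, never from a script. Its argument "moves" is a list of rows, each a list of 3 entries, a list of its own where there are three numbers: the shift along the tool's x, y, z in cm, then the turn about the tool's x in rad, then the opening, from 0 (shut) to 1 (fully open). A call has 1 to 8 rows; each row shifts and turns the commanded pose from where the row before left it, along the tool's axes as they then stand; what a row does not reach is not made up. A row lasts 1/10 s, in which the tool goes at most 50 mm and 8.59 degrees, less where a joint would pass 70% of its speed; a pose out of reach is approached as far as the arm can. A call is refused whole if a number of a shift passes 5 or a number of a turn 0.15, either way. A call with a gripper value outside its range is refused whole. The fingers move at their own pace and stop on an object; "newtons" is the grip in N (left out, the last holds). Time passes only in rows, so rows that do not move let the fingers close. It gives the time, the measured TCP pose, the force and the opening at its end, in the units of the state.
- get_state(): the state, without advancing time (a new reading comes with each control period).
- read_camera(name): name is "side" or "top"; returns (picture, depth): 400x640x3 uint8, red, green, blue; 400x640 float32, m along the optical axis (not along the pixel's ray), 0 where there is no reading.
- camera_model(name): a dict with "intrinsics" (3x3 intrinsics, pixels), "D" ([k1, k2, p1, p2, k3] as OpenCV has them; the pictures are not rectified), "eye" and "attitude" of the camera in the world. Camera axes: x right, y down, z forward; pixel columns grow to the right and rows downward; lengths in m; the calibration is good to about 2 mm. A picture is of the moment at which its call begins. camera_model takes no time and is no camera call.
- close_job(): hands the job in, once; it reports no verdict.
The state is a dict: "clock": time; "joints": joint angles; "joint_vel": joint speeds; "joint_efforts": joint torques, N m; "ee_pos": TCP position; "tool_rot": TCP orientation; "contact_force": force on the tool from outside, world axes, zero at the start; "moment": the same for the moment, N m; "finger_gap": opening from 0.0 (shut) to 1.0 (fully open).
Only numpy, scipy, OpenCV 4.12 (cv2) and the standard library are available. Lean on these libraries where they do the work, as an engineer would, in place of code of your own. Each camera call takes 0.05 s, during which the arm holds its last target.

## Working session

There is one attempt and no reset: what is moved stays moved. The work goes in short steps, Python scripts to look and compute and a tool call to move; the robot and the scene stay as the last step left them, time stands still between calls to the robot, and variables do not carry over. Pictures are saved under pics/ and viewed, and the job is handed in when it is done.

Besides the shell and the picture viewer there is one more tool, called after "Emit:" in YAML: its name, and indented under it one key for each argument. send_rows: Moves the arm, as the interface text tells. Its arguments: {"type":"object","properties":{"moves":{"type":"array"},"newtons":{"type":"number"}},"required":["moves"]}

```bash
ls; mkdir -p pics; cat > h.py <<'E'
import numpy as np,cv2
from station import *
def snap(n,f):
    im,d=read_camera(n); cv2.imwrite(f'pics/{f}.png',im[:,:,::-1]); np.save(f'pics/{f}.npy',d); return im,d
def ray(n,u,v):
    m=camera_model(n);K=np.array(m['intrinsics']);D=np.array(m['D'],float)
    p=cv2.undistortPoints(np.array([[[u,v]]],float),K,D)[0,0]
    return np.array(m['eye'],float),np.array(m['attitude'],float)@np.array([p[0],p[1],1.])
def atz(n,u,v,z):
    e,r=ray(n,u,v); return e+r*(z-e[2])/r[2]
def atd(n,u,v,d):
    e,r=ray(n,u,v); return e+r*d
def proj(n,P):
    m=camera_model(n);R=np.array(m['attitude'],float);K=np.array(m['intrinsics']);D=np.array(m['D'],float)
    q=(np.array(P,float).reshape(-1,3)-np.array(m['eye'],float))@R
    return cv2.projectPoints(q,np.zeros(3),np.zeros(3),K,D)[0][:,0]
def crop(f,x0,y0,x1,y1,s,o):
    im=cv2.imread(f'pics/{f}.png')[y0:y1,x0:x1]; cv2.imwrite(f'pics/{o}.png',cv2.resize(im,None,fx=s,fy=s,interpolation=cv2.INTER_CUBIC))
E
python3 - <<'E'
from h import *
print(get_state())
for n in('side','top'): print(n,camera_model(n)); snap(n,n+'0')
E
```

```text
pics
{'clock': 0.0, 'joints': array([ 1.09150765e+00,  2.07401981e-01,  1.54294025e+00, -1.13151721e-05,
        1.39347842e+00, -1.50520953e-01]), 'joint_vel': array([ 0.0014321 , -0.00014439, -0.00121127, -0.00048495,  0.00214766,
        0.00045911]), 'joint_efforts': array([-6.92185095e-04, -3.70875692e+01, -2.81412470e+01,  6.95674494e-02,
        3.63554503e-02, -1.58875469e-04]), 'ee_pos': array([0.1853078 , 0.54347853, 0.20430754]), 'tool_rot': array([[-1.01755030e-03,  3.22873978e-01,  9.46441419e-01],
       [-1.98208270e-03,  9.46439398e-01, -3.22875420e-01],
       [-9.99997518e-01, -2.20446714e-03, -3.23086768e-04]]), 'contact_force': array([0.31339996, 0.36791967, 0.55765628]), 'moment': array([ 0.03083107,  0.04654278, -0.00315774]), 'finger_gap': 0.9987416781584942}
side {'intrinsics': array([[446.23130724,   0.        , 324.70148022],
       [  0.        , 446.23130724, 197.93493651],
       [  0.        ,   0.        ,   1.        ]]), 'D': array([0.02702945, 0.        , 0.        , 0.        , 0.        ]), 'eye': array([0.31718556, 0.64165329, 0.79936568]), 'attitude': array([[-0.93904437, -0.23065685,  0.25493742],
       [-0.34326528,  0.67022952, -0.65799798],
       [-0.01909485, -0.70540046, -0.70855175]])}
top {'intrinsics': array([[451.25248588,   0.        , 317.89882279],
       [  0.        , 451.25248588, 198.47193821],
       [  0.        ,   0.        ,   1.        ]]), 'D': array([-0.04777768,  0.        ,  0.        ,  0.        ,  0.        ]), 'eye': array([ 0.40712963, -0.02594372,  1.20424892]), 'attitude': array([[-0.0197195 , -0.99002608,  0.13949733],
       [-0.9997942 ,  0.02019131,  0.00196762],
       [-0.00476463, -0.13942982, -0.99022049]])}
```

View pics/side0.png

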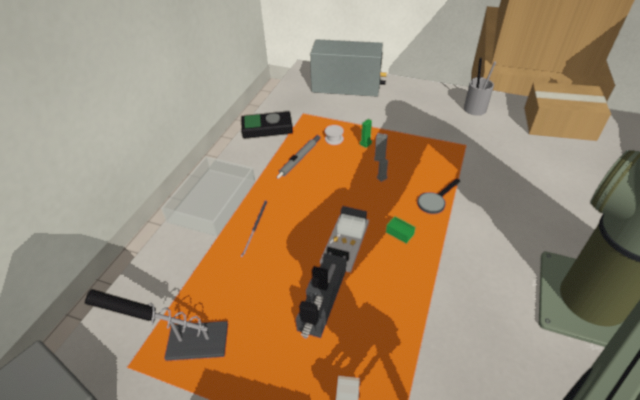

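View pics/top0.png

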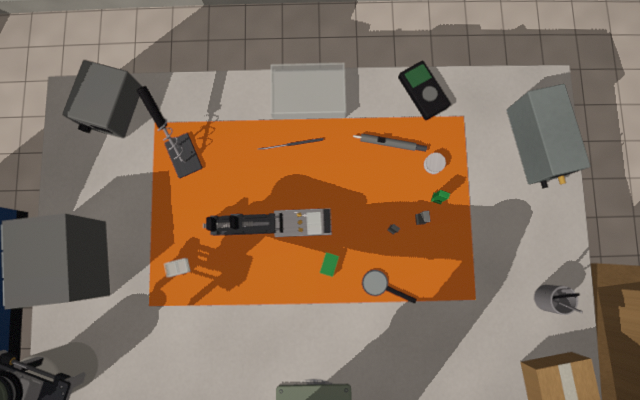

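```bash
python3 - <<'E'
from h import *
crop('top0',190,180,350,260,5,'c1'); crop('top0',360,170,480,240,6,'c2'); crop('side0',280,190,440,350,4,'c3'); crop('side0',330,110,450,200,6,'c4')
E
```

```text
(no output)
```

View pics/c1.png

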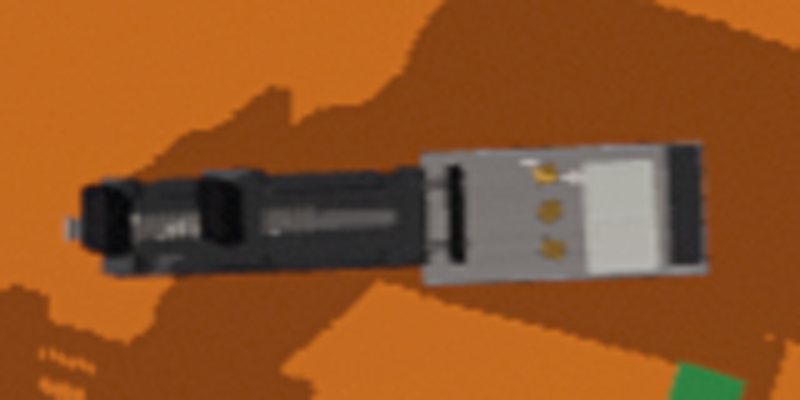

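View pics/c2.png

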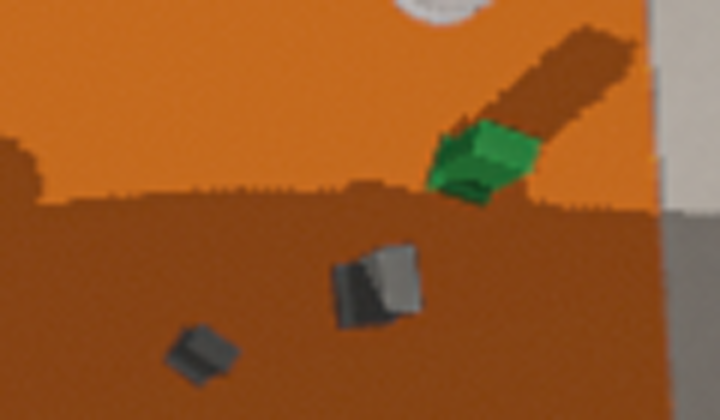

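View pics/c3.png

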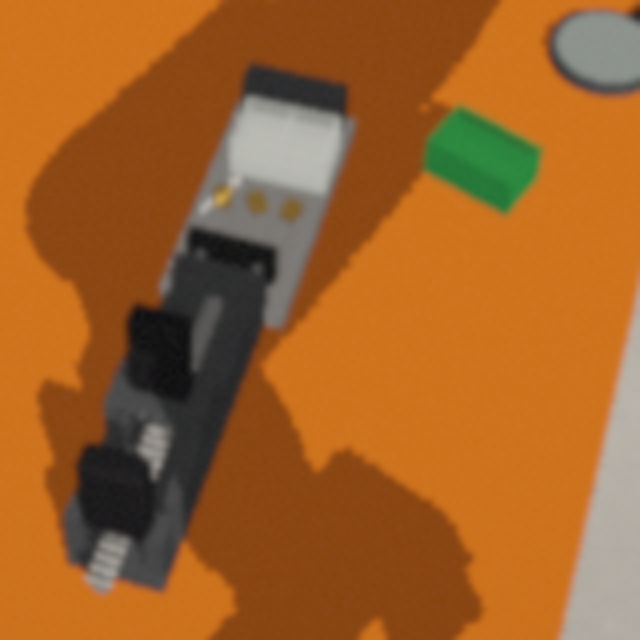

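View pics/c4.png

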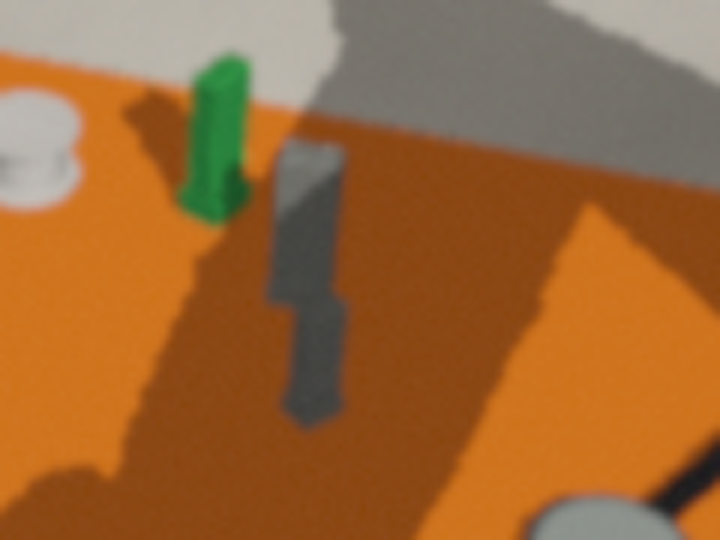

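```bash
python3 - <<'E'
from h import *
d=np.load('pics/top0.npy')
T=lambda x,y,s,x0,y0,z:atz('top',x0+x/s,y0+y/s,z)
for p in [(422,155),(424,285),(708,274),(702,143)]: print('bed',p,T(*p,5,190,180,.015))
for p in [(545,174),(550,211),(553,249)]: print('chip',T(*p,5,190,180,.022))
for p in [(585,163),(585,273),(662,270),(656,160)]: print('tray',T(*p,5,190,180,.043))
for p in [(202,178),(243,178),(243,243),(202,243)]: print('trig',T(*p,5,190,180,.119))
for p in [(448,165),(465,165),(465,262),(448,262)]: print('pad',T(*p,5,190,180,.043))
for p in [(368,250),(415,245),(422,310),(385,316)]:
  u,v=360+p[0]/6,170+p[1]/6;print('scr top',T(*p,6,360,170,.083))
for u,v in [(426,215),(428,217),(425,219),(395,229),(394,228),(440,196)]: print(u,v,atd('top',u,v,d[int(v),int(u)]))
print('scr foot front', T(340,328,6,360,170,.003),T(332,265,6,360,170,.017))
E
```

```text
bed (422, 155) [0.54345285 0.09248733 0.015     ]
bed (424, 285) [0.47455039 0.09190046 0.015     ]
bed (708, 274) [ 0.47738331 -0.05773323  0.015     ]
bed (702, 143) [ 0.54686043 -0.05620331  0.015     ]
chip [0.53128132 0.02701826 0.022     ]
chip [0.51169214 0.02466504 0.022     ]
chip [0.49168475 0.02337999 0.022     ]
tray [0.53438033 0.00529127 0.043     ]
tray [0.47750937 0.00622863 0.043     ]
tray [ 0.47826048 -0.03338732  0.043     ]
tray [ 0.53519853 -0.03148054  0.043     ]
trig [0.52244124 0.18896948 0.119     ]
trig [0.52205173 0.16902935 0.119     ]
trig [0.49053779 0.16890478 0.119     ]
trig [0.49091293 0.18876742 0.119     ]
pad [0.53476362 0.07625459 0.043     ]
pad [0.53458752 0.06744463 0.043     ]
pad [0.48437892 0.06791288 0.043     ]
pad [0.48454928 0.076672   0.043     ]
scr top [ 0.52646633 -0.28186679  0.083     ]
scr top [ 0.52815127 -0.30166664  0.083     ]
scr top [ 0.5009095  -0.30314397  0.083     ]
scr top [ 0.49873987 -0.28755958  0.083     ]
426 215 [ 0.5176388  -0.29265702  0.08508422]
428 217 [ 0.51268234 -0.29781235  0.08340578]
425 219 [ 0.50795587 -0.29035192  0.08202293]
395 229 [ 0.48571434 -0.2169122   0.06539807]
394 228 [ 0.48840995 -0.21475374  0.06379235]
440 196 [ 0.56566284 -0.33217164  0.07901191]
scr foot front [ 0.50035485 -0.28584781  0.003     ] [ 0.52717246 -0.28065022  0.017     ]
```

```bash
python3 - <<'E'
from h import *
d=np.load('pics/top0.npy')
P=[]
for v in range(205,230):
  for u in range(410,435):
    p=atd('top',u,v,d[v,u])
    if p[2]>.074: P.append(p)
P=np.array(P);print(len(P),P.min(0),P.max(0),np.median(P,0)); print(cv2.minAreaRect((P[:,:2]*1000).astype(np.float32)))
crop('top0',410,203,440,228,26,'c5'); crop('side0',365,125,400,185,10,'c6')
E
```

```text
81 [ 0.40712963 -0.30126541  0.07428456] [ 0.52818921 -0.02594372  1.20424892] [ 0.51512855 -0.29234725  0.0834908 ]
((469.67596435546875, -161.96888732910156), (28.54895782470703, 298.0679626464844), 19.222543716430664)
```

View pics/c5.png

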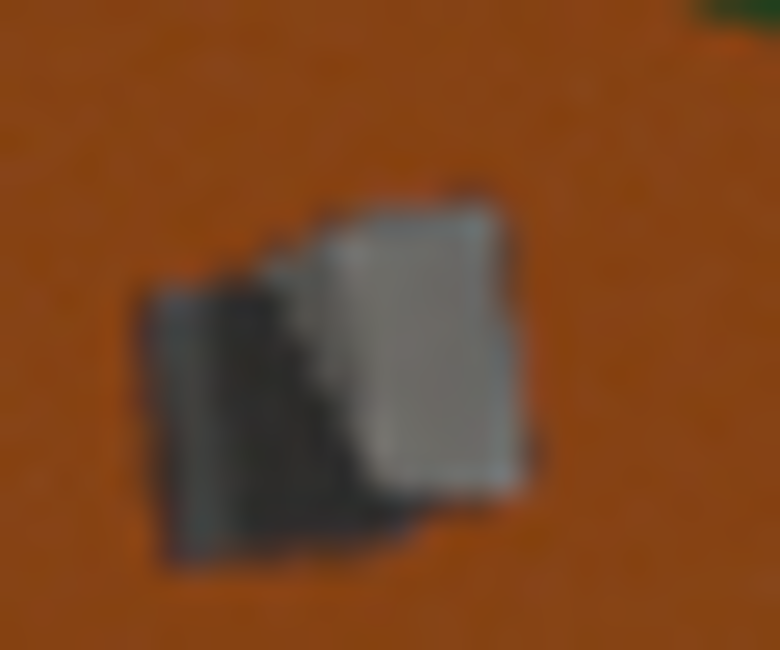

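View pics/c6.png

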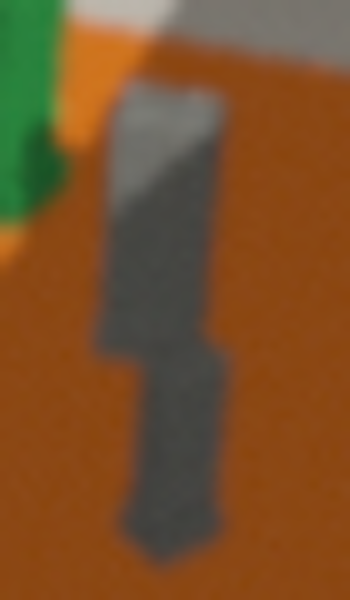

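```bash
python3 - <<'E'
from h import *
f=lambda x,y,z:atz('top',410+(x+.5)/26-.5,203+(y+.5)/26-.5,z)
c=[f(*p,.083) for p in [(350,220),(500,203),(527,490),(383,490)]]
for q in c: print(q)
print(np.mean(c,0)); a=c[1]-c[2];print(np.arctan2(a[1],a[0]),np.linalg.norm(a)); a=f(145,295,.017)-f(172,565,.003);print(a,np.arctan2(a[1],a[0]))
# foot corners predicted
for yaw in(.1,.12,.08):
  R=np.array([[np.cos(yaw),-np.sin(yaw)],[np.sin(yaw),np.cos(yaw)]])
  cc=np.mean(c,0)[:2]
  for z,hx,hy in((.083,14,8),(.003,14,12)):
    Q=np.array([[*(cc+R@np.array([sx*hx,sy*hy])/1000),z] for sx,sy in((1,1),(1,-1),(-1,-1),(-1,1))]); print(yaw,z,((proj('top',Q)+.5-[410,203])*26).round().tolist())
E
```

```text
[ 0.52810531 -0.28609474  0.083     ]
[ 0.529448   -0.30068676  0.083     ]
[ 0.50169225 -0.30181788  0.083     ]
[ 0.50198845 -0.28793578  0.083     ]
[ 0.5153085  -0.29413379  0.083     ]
0.040730174299953445 0.027778789011512067
[0.0264874  0.00441729 0.014     ] 0.1652488649291723
0.1 0.083 [[337.0, 217.0], [500.0, 197.0], [545.0, 485.0], [380.0, 505.0]]
0.1 0.003 [[124.0, 309.0], [354.0, 281.0], [395.0, 550.0], [165.0, 578.0]]
0.12 0.083 [[334.0, 219.0], [497.0, 196.0], [547.0, 483.0], [384.0, 506.0]]
0.12 0.003 [[122.0, 312.0], [351.0, 279.0], [397.0, 548.0], [168.0, 580.0]]
0.08 0.083 [[339.0, 215.0], [503.0, 199.0], [542.0, 487.0], [377.0, 504.0]]
0.08 0.003 [[127.0, 307.0], [357.0, 283.0], [392.0, 553.0], [162.0, 576.0]]
```

```bash
cat >> h.py <<'E'
def st():
    s=get_state(); R=np.array(s['tool_rot']); a=np.arctan2(R[1,1],R[0,1])
    print('t',round(s['clock'],2),'p',np.round(s['ee_pos'],4),'a',round(a,3),'F',np.round(s['contact_force'],1),'gap',round(s['finger_gap'],3),'j',np.round(s['joints'],2)); return s,np.array(s['ee_pos']),R,a
def plan(tgt,ang,n,g):
    s,p,R,a=st(); tgt=np.array(tgt,float)
    d=(ang-a+np.pi)%(2*np.pi)-np.pi
    rows=[]; cur=p.copy(); th=a
    for i in range(n):
        w=p+(tgt-p)*(i+1)/n
        X=np.array([0,0,-1.]);Y=np.array([np.cos(th),np.sin(th),0]);Z=np.cross(X,Y)
        v=w-cur; sh=[round(float(v@k)*100,2) for k in (X,Y,Z)]; t=round(-d/n,3)
        cur=cur+(X*sh[0]+Y*sh[1]+Z*sh[2])/100; th-=t
        rows.append([sh,t,g])
    for r in rows: print(str(r)+',')
    print('end',cur,th)
# clamp frame
CO=np.array([.5097,.0626,.003]); CX=np.array([.021,-1,0]);CX/=np.linalg.norm(CX);CY=np.array([-CX[1],CX[0],0])
def c2w(x,y,z): return CO+(x*CX+y*CY)/1000+np.array([0,0,z/1000])
def w2c(p): q=np.array(p)-CO; return np.array([q@CX,q@CY,q[2]])*1000
E
python3 - <<'E'
from h import *
plan([.515,-.2935,.18],1.64,24,.55)
E
```

```text
t 0.1 p [0.1854 0.5435 0.2044] a 1.242 F [0.4 0.1 0.2] gap 1.003 j [ 1.09  0.21  1.54 -0.    1.39 -0.15]
[[0.1, -2.86, 2.43], np.float64(-0.017), 0.55],
[[0.1, -2.9, 2.37], np.float64(-0.017), 0.55],
[[0.11, -2.93, 2.33], np.float64(-0.017), 0.55],
[[0.1, -2.98, 2.28], np.float64(-0.017), 0.55],
[[0.1, -3.02, 2.22], np.float64(-0.017), 0.55],
[[0.1, -3.05, 2.18], np.float64(-0.017), 0.55],
[[0.1, -3.09, 2.12], np.float64(-0.017), 0.55],
[[0.1, -3.12, 2.07], np.float64(-0.017), 0.55],
[[0.11, -3.16, 2.02], np.float64(-0.017), 0.55],
[[0.1, -3.2, 1.96], np.float64(-0.017), 0.55],
[[0.1, -3.22, 1.91], np.float64(-0.017), 0.55],
[[0.1, -3.26, 1.85], np.float64(-0.017), 0.55],
[[0.1, -3.29, 1.8], np.float64(-0.017), 0.55],
[[0.1, -3.32, 1.74], np.float64(-0.017), 0.55],
[[0.11, -3.35, 1.68], np.float64(-0.017), 0.55],
[[0.1, -3.38, 1.63], np.float64(-0.017), 0.55],
[[0.1, -3.4, 1.57], np.float64(-0.017), 0.55],
[[0.1, -3.43, 1.51], np.float64(-0.017), 0.55],
[[0.1, -3.46, 1.45], np.float64(-0.017), 0.55],
[[0.1, -3.48, 1.4], np.float64(-0.017), 0.55],
[[0.11, -3.5, 1.33], np.float64(-0.017), 0.55],
[[0.1, -3.52, 1.28], np.float64(-0.017), 0.55],
[[0.1, -3.55, 1.21], np.float64(-0.017), 0.55],
[[0.1, -3.57, 1.15], np.float64(-0.017), 0.55],
end [ 0.51495897 -0.29353675  0.18000557] 1.6499879343872128
```

Emit:
send_rows:
  moves:
    - [[0.1, -2.9, 2.4], -0.05, 0.55]
    - [[0.1, -3.0, 2.3], -0.05, 0.55]
    - [[0.1, -3.1, 2.1], -0.05, 0.55]
    - [[0.1, -3.2, 2.0], -0.05, 0.55]
    - [[0.1, -3.3, 1.8], -0.05, 0.55]
    - [[0.1, -3.4, 1.6], -0.05, 0.55]
    - [[0.1, -3.5, 1.5], -0.05, 0.55]
    - [[0.1, -3.5, 1.3], -0.05, 0.55]

```text
clock: 0.9
ee_pos: [0.2948, 0.2619, 0.197]
tool_rot: [[-0.0, -0.074, 0.997], [-0.0, 0.997, 0.074], [-1.0, -0.0, -0.0]]
contact_force: [1.4, -0.6, 1.2]
finger_gap: 0.548
```

Emit:
send_rows:
  moves:
    - [[0.1, -3.5, 1.3], 0, 0.55]
    - [[0.1, -3.5, 1.3], 0, 0.55]
    - [[0.1, -3.5, 1.3], 0, 0.55]
    - [[0.1, -3.5, 1.3], 0, 0.55]
    - [[0.1, -3.5, 1.3], 0, 0.55]
    - [[0.1, -3.5, 1.3], 0, 0.55]
    - [[0.1, -3.5, 1.3], 0, 0.55]
    - [[0.1, -3.5, 1.3], 0, 0.55]

```text
clock: 1.7
ee_pos: [0.4186, -0.0099, 0.1891]
tool_rot: [[-0.0, -0.071, 0.997], [0.0, 0.997, 0.071], [-1.0, 0.0, -0.0]]
contact_force: [0.1, -0.3, 0.1]
finger_gap: 0.548
```

```bash
python3 - <<'E'
from h import *
plan([.515,-.2935,.15],1.64,8,.55)
E
```

```text
t 1.7 p [ 0.4186 -0.0099  0.1891] a 1.642 F [ 0.1 -0.3  0.1] gap 0.548 j [-0.23 -0.12  1.92  0.    1.35 -1.87]
[[0.49, -3.62, 0.95], np.float64(0.0), 0.55],
[[0.49, -3.62, 0.95], np.float64(0.0), 0.55],
[[0.49, -3.63, 0.95], np.float64(0.0), 0.55],
[[0.49, -3.62, 0.95], np.float64(0.0), 0.55],
[[0.48, -3.62, 0.96], np.float64(0.0), 0.55],
[[0.49, -3.62, 0.95], np.float64(0.0), 0.55],
[[0.49, -3.62, 0.95], np.float64(0.0), 0.55],
[[0.49, -3.62, 0.95], np.float64(0.0), 0.55],
end [ 0.5150088  -0.29345147  0.1500071 ] 1.6415503248119032
```

Emit:
send_rows:
  moves:
    - [[0.5, -3.6, 0.9], 0, 0.55]
    - [[0.5, -3.6, 0.9], 0, 0.55]
    - [[0.5, -3.6, 1.0], 0, 0.55]
    - [[0.5, -3.6, 1.0], 0, 0.55]
    - [[0.5, -3.6, 0.9], 0, 0.55]
    - [[0.5, -3.6, 1.0], 0, 0.55]
    - [[0.5, -3.6, 1.0], 0, 0.55]
    - [[0.4, -3.8, 0.9], 0, 0.55]

```text
clock: 2.5
ee_pos: [0.5149, -0.2932, 0.1494]
tool_rot: [[-0.001, -0.071, 0.997], [0.001, 0.997, 0.071], [-1.0, 0.001, -0.001]]
contact_force: [0.1, -0.3, 0.6]
finger_gap: 0.548
```

Emit:
send_rows:
  moves:
    - [[1, 0, 0], 0, 0.55]

```text
clock: 2.6
ee_pos: [0.5163, -0.2972, 0.1406]
tool_rot: [[0.002, -0.067, 0.998], [-0.003, 0.998, 0.067], [-1.0, -0.003, 0.002]]
contact_force: [0.5, -0.6, 0.4]
finger_gap: 0.552
```

```bash
python3 - <<'E'
from h import *
plan([.515,-.2935,.036],1.64,6,.55)
snap('top','t1');snap('side','s1'); crop('top','',0,0,0,0,'') if 0 else None
crop('top'+'' if 0 else 't1',350,150,490,260,5,'t1c'); crop('s1',310,90,470,210,5,'s1c')
E
```

```text
t 2.6 p [ 0.5163 -0.2972  0.1406] a 1.638 F [ 0.5 -0.6  0.4] gap 0.552 j [-0.67  0.31  1.56 -0.    1.27 -2.3 ]
[[1.74, 0.06, -0.02], np.float64(-0.0), 0.55],
[[1.75, 0.07, -0.01], np.float64(-0.0), 0.55],
[[1.74, 0.06, -0.02], np.float64(-0.0), 0.55],
[[1.74, 0.06, -0.02], np.float64(-0.0), 0.55],
[[1.75, 0.06, -0.02], np.float64(-0.0), 0.55],
[[1.74, 0.07, -0.01], np.float64(-0.0), 0.55],
end [ 0.51502578 -0.29345058  0.03601041] 1.6381906303664435
```

View pics/s1c.png

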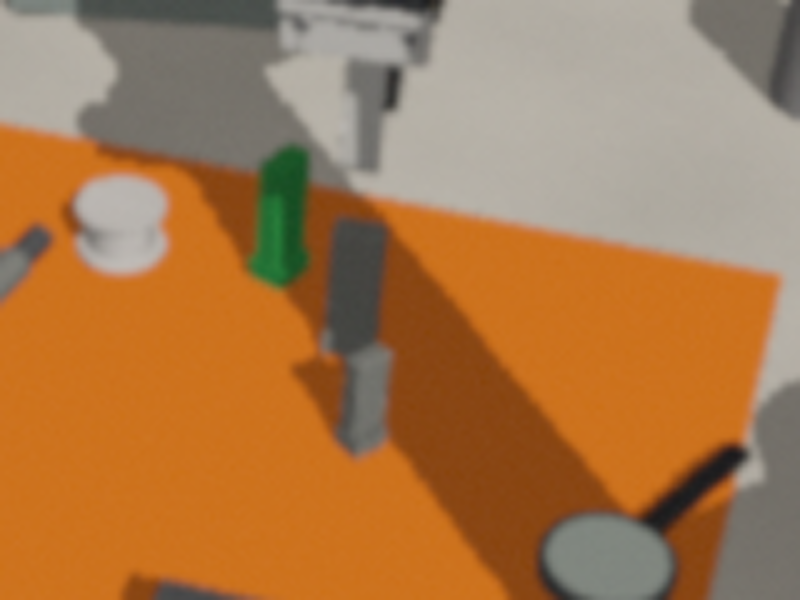

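The side view shows the fingers above the larger grey scraper (crop 355,220), with the small decoy in front and the green one at left, both clear.

Emit:
send_rows:
  moves:
    - [[0, 0, 0], 0, 0.55]
    - [[1.5, 0, 0], 0, 0.55]

```text
clock: 2.9
ee_pos: [0.5166, -0.2923, 0.1276]
tool_rot: [[0.004, -0.072, 0.997], [-0.003, 0.997, 0.072], [-1.0, -0.003, 0.004]]
contact_force: [-0.1, 0.0, -0.4]
finger_gap: 0.551
```

Emit:
send_rows:
  moves:
    - [[0, 0, 0], 0, 0.55]

```text
clock: 3.0
ee_pos: [0.5136, -0.2901, 0.1233]
tool_rot: [[-0.003, -0.072, 0.997], [0.002, 0.997, 0.072], [-1.0, 0.003, -0.003]]
contact_force: [0.5, -0.5, 0.4]
finger_gap: 0.549
```

```bash
python3 - <<'E'
from h import *
plan([.515,-.2935,.036],1.64,5,.55)
E
```

```text
t 3.0 p [ 0.5136 -0.2901  0.1233] a 1.643 F [ 0.5 -0.5  0.4] gap 0.549 j [-0.66  0.32  1.58  0.    1.25 -2.3 ]
[[1.75, -0.07, 0.02], np.float64(0.001), 0.55],
[[1.74, -0.07, 0.03], np.float64(0.001), 0.55],
[[1.75, -0.07, 0.02], np.float64(0.001), 0.55],
[[1.75, -0.07, 0.02], np.float64(0.001), 0.55],
[[1.74, -0.06, 0.03], np.float64(0.001), 0.55],
end [ 0.51503778 -0.29345501  0.0360373 ] 1.6381976551591682
```

Emit:
send_rows:
  moves:
    - [[1.7, -0.1, 0], 0, 0.55]
    - [[1.7, -0.1, 0], 0, 0.55]
    - [[1.7, 0, 0], 0, 0.55]
    - [[1.7, 0, 0], 0, 0.55]
    - [[1.0, 0, 0], 0, 0.55]
    - [[0, 0, 0], 0, 0.55]
    - [[0, 0, 0], 0, 0.55]

```text
clock: 3.7
ee_pos: [0.5154, -0.2941, 0.0479]
tool_rot: [[0.0, -0.072, 0.997], [-0.0, 0.997, 0.072], [-1.0, -0.0, 0.0]]
contact_force: [0.8, -0.0, 0.1]
finger_gap: 0.551
```

```bash
python3 - <<'E'
from h import *
plan([.515,-.2935,.036],1.64,1,.55)
snap('side','s2');crop('s2',340,110,420,200,6,'s2c');plan([.515,-.2935,.036],1.64,1,.55)
E
```

```text
t 3.7 p [ 0.5154 -0.2941  0.0479] a 1.642 F [ 0.8 -0.   0.1] gap 0.551 j [-0.66  0.42  1.62 -0.    1.1  -2.31]
[[1.19, 0.07, -0.04], np.float64(0.002), 0.55],
end [ 0.51495478 -0.29345707  0.03596025] 1.6403892920972758
t 3.75 p [ 0.5158 -0.2945  0.0484] a 1.642 F [-0.2 -0.8 -0.5] gap 0.553 j [-0.66  0.41  1.62 -0.    1.1  -2.31]
[[1.24, 0.11, -0.07], np.float64(0.002), 0.55],
end [ 0.51501582 -0.29346298  0.03597488] 1.6403488598264184
```

View pics/s2c.png

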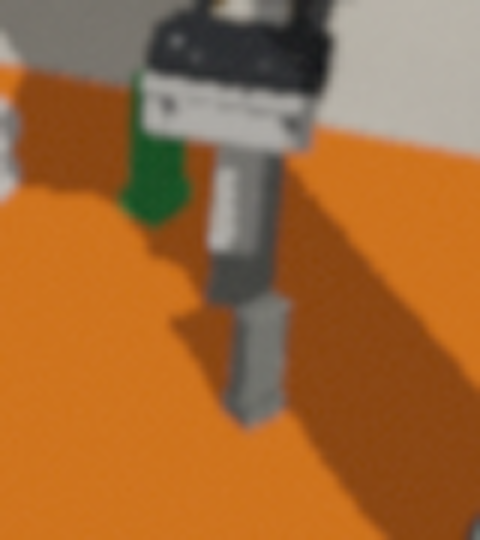

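The finger covers the scraper's grip (crop 245,200) and lines up with it. I'll go down the last 12 mm and close.

Emit:
send_rows:
  moves:
    - [[0.6, 0, 0], 0, 0.55]
    - [[0.6, 0, 0], 0, 0.55]
    - [[0, 0, 0], 0, 0.55]
    - [[0, 0, 0], 0, 0.1]
    - [[0, 0, 0], 0, 0.1]
    - [[0, 0, 0], 0, 0.1]
    - [[0, 0, 0], 0, 0.1]
    - [[0, 0, 0], 0, 0.1]
  newtons: 25

```text
clock: 4.55
ee_pos: [0.5152, -0.2942, 0.0356]
tool_rot: [[0.0, -0.071, 0.997], [0.0, 0.997, 0.071], [-1.0, -0.0, 0.0]]
contact_force: [0.2, -0.2, -0.0]
finger_gap: 0.171
```

```bash
python3 - <<'E'
from h import *
st()
E
```

```text
t 4.55 p [ 0.5152 -0.2942  0.0356] a 1.642 F [ 0.2 -0.2 -0. ] gap 0.171 j [-0.66  0.43  1.63  0.    1.08 -2.31]
```

Emit:
send_rows:
  moves:
    - [[-1.0, 0, 0], 0, 0.1]
    - [[-2.0, 0, 0], 0, 0.1]
    - [[-2.5, 0, 0], 0, 0.1]
    - [[-2.5, 0, 0], 0, 0.1]
    - [[-2.0, 0, 0], 0, 0.1]
    - [[0, 0, 0], 0, 0.1]

```text
clock: 5.15
ee_pos: [0.5175, -0.2961, 0.1399]
tool_rot: [[0.007, -0.071, 0.997], [-0.005, 0.997, 0.071], [-1.0, -0.006, 0.006]]
contact_force: [-0.4, 0.3, -0.7]
finger_gap: 0.169
```

```bash
python3 - <<'E'
from h import *
print(w2c([.5313,.0270,.022]),w2c([.5117,.0247,.022]),w2c([.4917,.0234,.022]))
t=c2w(38,57,0); t[2]=.13
print(t);plan(t,.021,16,.1)
E
```

```text
[36.04565281 20.84780357 19.        ] [37.93363656  1.20383458 19.        ] [ 38.81344258 -18.81905086  19.        ]
[0.56748526 0.02580511 0.13      ]
t 5.15 p [ 0.5175 -0.2961  0.1399] a 1.642 F [-0.4  0.3 -0.7] gap 0.169 j [-0.66  0.3   1.56 -0.    1.27 -2.31]
[[0.06, 1.98, 0.45], np.float64(0.101), 0.1],
[[0.06, 2.03, 0.26], np.float64(0.101), 0.1],
[[0.07, 2.03, 0.04], np.float64(0.101), 0.1],
[[0.06, 2.03, -0.15], np.float64(0.101), 0.1],
[[0.06, 2.0, -0.37], np.float64(0.101), 0.1],
[[0.06, 1.96, -0.56], np.float64(0.101), 0.1],
[[0.06, 1.89, -0.76], np.float64(0.101), 0.1],
[[0.06, 1.8, -0.94], np.float64(0.101), 0.1],
[[0.07, 1.7, -1.12], np.float64(0.101), 0.1],
[[0.06, 1.58, -1.29], np.float64(0.101), 0.1],
[[0.06, 1.44, -1.44], np.float64(0.101), 0.1],
[[0.06, 1.29, -1.57], np.float64(0.101), 0.1],
[[0.06, 1.12, -1.7], np.float64(0.101), 0.1],
[[0.07, 0.95, -1.8], np.float64(0.101), 0.1],
[[0.06, 0.76, -1.89], np.float64(0.101), 0.1],
[[0.06, 0.56, -1.96], np.float64(0.101), 0.1],
end [0.5674695  0.02580846 0.12999601] 0.02601196983727508
```

Emit:
send_rows:
  moves:
    - [[0, 2.0, 0.4], 0.1, 0.1]
    - [[0, 2.0, 0.3], 0.1, 0.1]
    - [[0, 2.0, 0], 0.1, 0.1]
    - [[0, 2.0, -0.2], 0.1, 0.1]
    - [[0, 2.0, -0.4], 0.1, 0.1]
    - [[0, 2.0, -0.6], 0.1, 0.1]
    - [[0, 1.9, -0.8], 0.1, 0.1]
    - [[0, 1.8, -0.9], 0.1, 0.1]

```text
clock: 5.95
ee_pos: [0.5371, -0.1319, 0.1342]
tool_rot: [[-0.002, 0.669, 0.743], [0.001, 0.743, -0.669], [-1.0, -0.001, -0.002]]
contact_force: [-0.3, 0.1, -0.8]
finger_gap: 0.169
```

Emit:
send_rows:
  moves:
    - [[0, 1.7, -1.1], 0.1, 0.1]
    - [[0, 1.6, -1.3], 0.1, 0.1]
    - [[0, 1.4, -1.4], 0.1, 0.1]
    - [[0, 1.3, -1.6], 0.1, 0.1]
    - [[0, 1.1, -1.7], 0.1, 0.1]
    - [[0, 0.9, -1.8], 0.1, 0.1]
    - [[0, 0.8, -1.9], 0.1, 0.1]
    - [[0, 0.6, -2.0], 0.1, 0.1]

```text
clock: 6.75
ee_pos: [0.5604, 0.0292, 0.1342]
tool_rot: [[-0.002, 0.999, 0.038], [0.0, 0.038, -0.999], [-1.0, -0.002, -0.0]]
contact_force: [0.5, -0.3, -0.7]
finger_gap: 0.17
```

Emit:
send_rows:
  moves:
    - [[0, 0, 0], 0.02, 0.1]
    - [[0, 0, 0], 0, 0.1]
    - [[0, 0, 0], 0, 0.1]

```text
clock: 7.05
ee_pos: [0.5608, 0.0276, 0.1349]
tool_rot: [[-0.001, 1.0, 0.023], [-0.0, 0.023, -1.0], [-1.0, -0.001, 0.0]]
contact_force: [-0.6, -0.9, -0.6]
finger_gap: 0.169
```

```bash
python3 - <<'E'
from h import *
t=c2w(38,57,0); t[2]=.049
plan(t,.021,5,.1)
snap('side','s3');crop('s3',280,150,440,290,5,'s3c')
snap('top','t3');crop('t3',250,170,350,270,6,'t3c')
E
```

```text
t 7.05 p [0.5608 0.0276 0.1349] a 0.023 F [-0.6 -0.9 -0.6] gap 0.169 j [-0.1   0.25  1.65 -0.    1.25 -0.13]
[[1.72, 0.13, 0.04], np.float64(0.0), 0.1],
[[1.72, 0.14, 0.04], np.float64(0.0), 0.1],
[[1.71, 0.13, 0.04], np.float64(0.0), 0.1],
[[1.72, 0.13, 0.03], np.float64(0.0), 0.1],
[[1.72, 0.14, 0.04], np.float64(0.0), 0.1],
end [0.56750233 0.02583481 0.04897927] 0.022582415184746272
```

View pics/s3c.png

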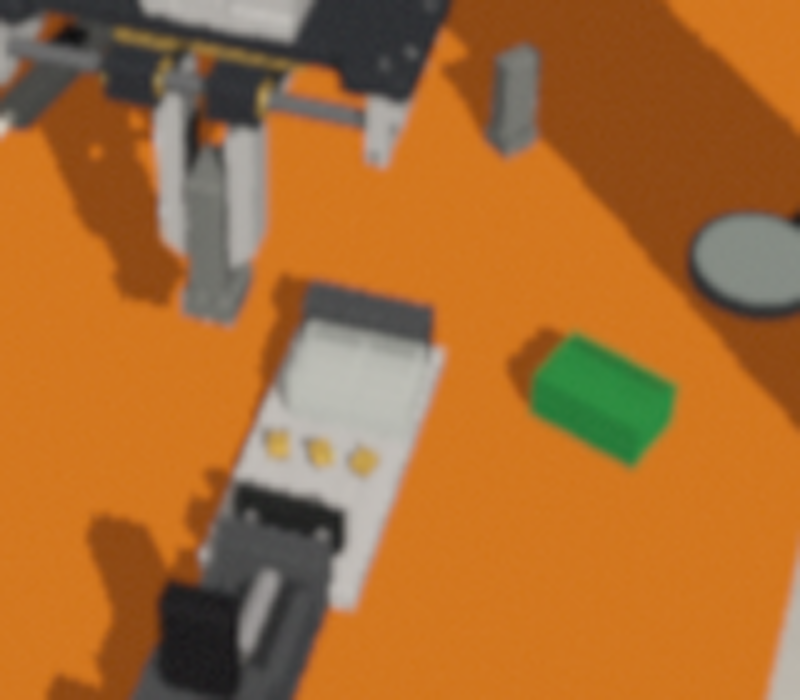

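View pics/t3c.png

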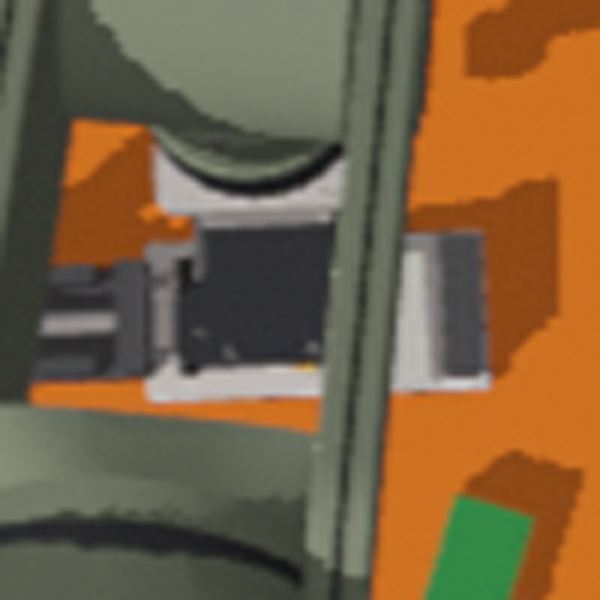

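Scraper is held upright in the fingers (crop 215,230), chips lie in a row at (275–362,445–460) of the crop. I'll lower it beside the bed's far edge.

Emit:
send_rows:
  moves:
    - [[1.7, 0.1, 0.1], 0, 0.1]
    - [[1.7, 0.2, 0.1], 0, 0.1]
    - [[1.7, 0.2, 0], 0, 0.1]
    - [[1.7, 0.1, 0], 0, 0.1]
    - [[1.2, 0.1, 0], 0, 0.1]
    - [[0, 0, 0], 0, 0.1]
    - [[0, 0, 0], 0, 0.1]

```text
clock: 7.85
ee_pos: [0.5684, 0.0261, 0.0556]
tool_rot: [[0.0, 1.0, 0.022], [-0.0, 0.022, -1.0], [-1.0, 0.0, 0.0]]
contact_force: [1.2, 0.7, -0.3]
finger_gap: 0.168
```

```bash
python3 - <<'E'
from h import *
t=c2w(38,57,0); t[2]=.0485
plan(t,.021,1,.1)
snap('side','s4');crop('s4',280,150,440,290,5,'s4c');plan(t,.021,1,.1)
E
```

```text
t 7.85 p [0.5684 0.0261 0.0556] a 0.022 F [ 1.2  0.7 -0.3] gap 0.168 j [-0.11  0.36  1.68 -0.    1.1  -0.13]
[[0.71, -0.09, 0.03], np.float64(0.001), 0.1],
end [0.56751952 0.02582974 0.04850894] 0.02067737267021162
t 7.9 p [0.569  0.0262 0.0562] a 0.022 F [-0.1  0.  -0.6] gap 0.17 j [-0.11  0.36  1.68 -0.    1.1  -0.13]
[[0.77, -0.15, 0.04], np.float64(0.001), 0.1],
end [0.56748134 0.02575677 0.0485288 ] 0.02080338302923836
```

View pics/s4c.png

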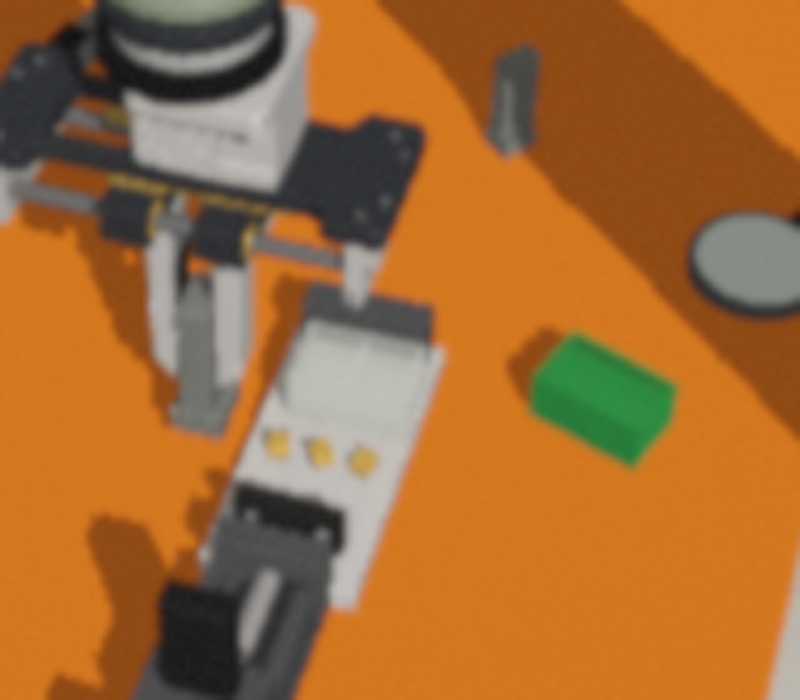

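Emit:
send_rows:
  moves:
    - [[0.4, 0, 0], 0, 0.1]
    - [[0.3, 0, 0], 0, 0.1]
    - [[0, 0, 0], 0, 0.1]
    - [[0, 0, 0], 0, 0.1]

```text
clock: 8.3
ee_pos: [0.5683, 0.0265, 0.0485]
tool_rot: [[-0.0, 1.0, 0.022], [-0.0, 0.022, -1.0], [-1.0, -0.0, 0.0]]
contact_force: [-0.1, 0.6, -0.8]
finger_gap: 0.17
```

Emit:
send_rows:
  moves:
    - [[0, -0.6, 0], 0, 0.1]
    - [[0, -0.6, 0], 0, 0.1]
    - [[0, -0.6, 0], 0, 0.1]
    - [[0, 0, 0], 0, 0.1]

```text
clock: 8.7
ee_pos: [0.5489, 0.0262, 0.0483]
tool_rot: [[-0.001, 1.0, 0.022], [0.0, 0.022, -1.0], [-1.0, -0.001, -0.0]]
contact_force: [-0.2, 0.4, -1.1]
finger_gap: 0.167
```

```bash
python3 - <<'E'
from h import *
s,p,R,a=st(); print(w2c(p))
E
```

```text
t 8.7 p [0.5489 0.0262 0.0483] a 0.022 F [-0.2  0.4 -1.1] gap 0.167 j [-0.11  0.34  1.74 -0.    1.07 -0.13]
[37.21637661 38.47297075 45.25578114]
```

Emit:
send_rows:
  moves:
    - [[0, -0.6, 0.1], 0, 0.1]
    - [[0, -0.6, 0], 0, 0.1]
    - [[0, -0.6, 0], 0, 0.1]
    - [[0, -0.6, 0], 0, 0.1]
    - [[0, -0.6, 0], 0, 0.1]
    - [[0, -0.6, 0], 0, 0.1]

```text
clock: 9.3
ee_pos: [0.5138, 0.0243, 0.0485]
tool_rot: [[0.0, 1.0, 0.022], [0.0, 0.022, -1.0], [-1.0, 0.0, -0.0]]
contact_force: [0.9, 0.3, -0.9]
finger_gap: 0.168
```

```bash
python3 - <<'E'
from h import *
s,p,R,a=st(); print(w2c(p))
snap('side','s5');crop('s5',280,150,440,290,5,'s5c')
E
```

```text
t 9.3 p [0.5138 0.0243 0.0485] a 0.022 F [ 0.9  0.3 -0.9] gap 0.168 j [-0.12  0.27  1.82  0.    1.05 -0.14]
[38.36827917  3.31099334 45.49427999]
```

View pics/s5c.png

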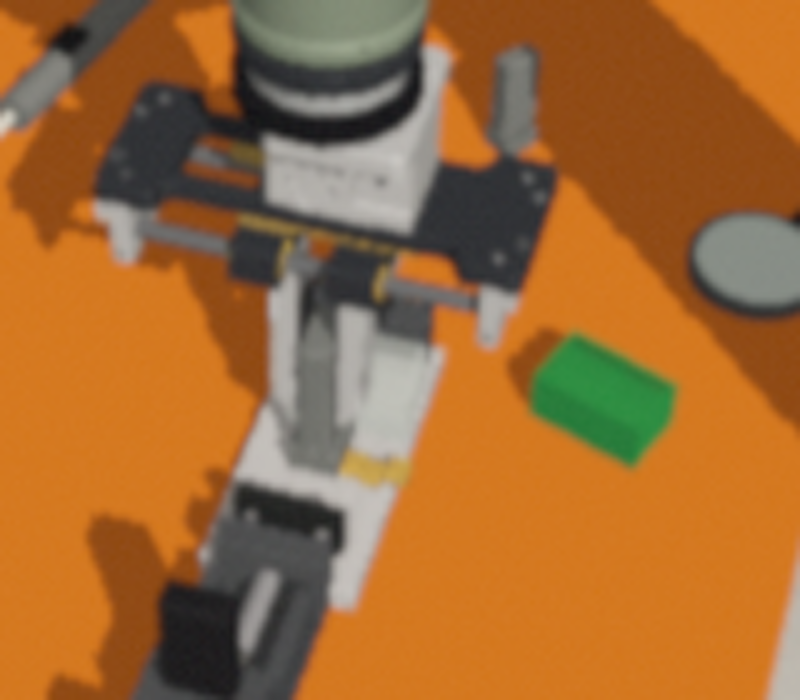

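The chips are being pushed in a line ahead of the foot (crop 345–410,465). I'll continue past the edge.

Emit:
send_rows:
  moves:
    - [[0, -0.6, 0], 0, 0.1]
    - [[0, -0.6, 0], 0, 0.1]
    - [[0, -0.6, 0], 0, 0.1]
    - [[0, -0.6, 0], 0, 0.1]
    - [[0, -0.6, 0], 0, 0.1]
    - [[0, -0.6, 0], 0, 0.1]
    - [[0, -0.6, 0], 0, 0.1]
    - [[0, -0.4, 0], 0, 0.1]

```text
clock: 10.15
ee_pos: [0.4677, 0.0233, 0.0484]
tool_rot: [[-0.0, 1.0, 0.022], [-0.0, 0.022, -1.0], [-1.0, -0.0, 0.0]]
contact_force: [0.7, 1.1, -0.4]
finger_gap: 0.168
```

Emit:
send_rows:
  moves:
    - [[0, 0, 0], 0, 0.1]
    - [[0, 0, 0], 0, 0.1]

```text
clock: 10.35
ee_pos: [0.4683, 0.0233, 0.0485]
tool_rot: [[0.0, 1.0, 0.022], [-0.0, 0.022, -1.0], [-1.0, 0.0, 0.0]]
contact_force: [0.1, -0.1, -0.5]
finger_gap: 0.17
```

```bash
python3 - <<'E'
from h import *
s,p,R,a=st(); print(w2c(p))
snap('side','s6');crop('s6',280,150,440,290,5,'s6c')
E
```

```text
t 10.35 p [0.4683 0.0233 0.0485] a 0.022 F [ 0.1 -0.1 -0.5] gap 0.17 j [-0.14  0.18  1.93 -0.    1.02 -0.16]
[ 38.45476781 -42.23713641  45.4732673 ]
```

View pics/s6c.png

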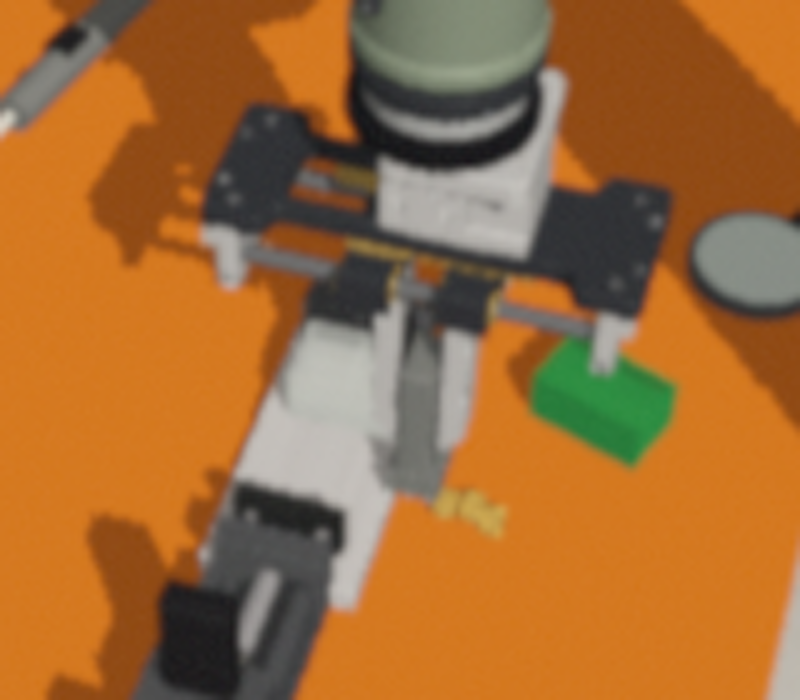

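Chips lie on the mat beyond the near edge (crop 440–505,500–520). Now to find a clear spot for the scraper.

```bash
python3 - <<'E'
from h import *
print(proj('top',[.575,-.14,.003]),proj('side',[.575,-.14,.003]))
s,p,R,a=st()
plan([p[0],p[1],.13],.021,4,.1); plan([.575,-.14,.13],.021,7,.1)
E
```

```text
[[361.21014253 198.09662151]] [[340.85475403 189.51270835]]
t 10.4 p [0.4684 0.0233 0.0485] a 0.022 F [ 0.9  0.1 -0.5] gap 0.167 j [-0.14  0.18  1.93 -0.    1.02 -0.16]
t 10.4 p [0.4684 0.0233 0.0485] a 0.022 F [ 0.9  0.1 -0.5] gap 0.167 j [-0.14  0.18  1.93 -0.    1.02 -0.16]
[[-2.04, 0.0, 0.0], np.float64(0.0), 0.1],
[[-2.04, 0.0, 0.0], np.float64(0.0), 0.1],
[[-2.03, 0.0, 0.0], np.float64(0.0), 0.1],
[[-2.04, 0.0, 0.0], np.float64(0.0), 0.1],
end [0.46841675 0.02326443 0.12998137] 0.021991683472994406
t 10.4 p [0.4684 0.0233 0.0485] a 0.022 F [ 0.9  0.1 -0.5] gap 0.167 j [-0.14  0.18  1.93 -0.    1.02 -0.16]
[[-1.16, 1.47, 2.37], np.float64(0.0), 0.1],
[[-1.17, 1.47, 2.36], np.float64(0.0), 0.1],
[[-1.16, 1.47, 2.37], np.float64(0.0), 0.1],
[[-1.17, 1.47, 2.36], np.float64(0.0), 0.1],
[[-1.16, 1.47, 2.37], np.float64(0.0), 0.1],
[[-1.17, 1.48, 2.36], np.float64(0.0), 0.1],
[[-1.16, 1.47, 2.37], np.float64(0.0), 0.1],
end [ 0.57503337 -0.14003056  0.12998137] 0.021991683472994406
```

Emit:
send_rows:
  moves:
    - [[-2.0, 0, 0], 0, 0.1]
    - [[-2.0, 0, 0], 0, 0.1]
    - [[-2.0, 0, 0], 0, 0.1]
    - [[-2.0, 0, 0], 0, 0.1]

```text
clock: 10.8
ee_pos: [0.4683, 0.0233, 0.1291]
tool_rot: [[-0.0, 1.0, 0.022], [0.0, 0.022, -1.0], [-1.0, -0.0, -0.0]]
contact_force: [0.0, -0.2, 0.5]
finger_gap: 0.169
```

Emit:
send_rows:
  moves:
    - [[0, 1.5, 2.4], 0, 0.1]
    - [[0, 1.5, 2.4], 0, 0.1]
    - [[0, 1.5, 2.4], 0, 0.1]
    - [[0, 1.5, 2.3], 0, 0.1]
    - [[0, 1.5, 2.3], 0, 0.1]
    - [[0, 1.5, 2.4], 0, 0.1]
    - [[0, 1.3, 2.3], 0, 0.1]
    - [[0, 0, 0], 0, 0.1]

```text
clock: 11.6
ee_pos: [0.5766, -0.1424, 0.1284]
tool_rot: [[0.002, 1.0, 0.019], [-0.001, 0.019, -1.0], [-1.0, 0.001, 0.001]]
contact_force: [-0.6, 0.6, -0.8]
finger_gap: 0.166
```

Emit:
send_rows:
  moves:
    - [[2.0, 0, 0], 0, 0.1]
    - [[2.0, 0, 0], 0, 0.1]
    - [[2.0, 0, 0], 0, 0.1]
    - [[2.0, 0, 0], 0, 0.1]
    - [[0.8, 0, 0], 0, 0.1]
    - [[0, 0, 0], 0, 0.1]
    - [[0, 0, 0], 0, 0.1]

```text
clock: 12.3
ee_pos: [0.5753, -0.1393, 0.0411]
tool_rot: [[0.001, 1.0, 0.022], [-0.0, 0.022, -1.0], [-1.0, 0.001, 0.0]]
contact_force: [-0.2, 0.0, -0.7]
finger_gap: 0.168
```

```bash
python3 - <<'E'
from h import *
st()
snap('side','s7');crop('s7',280,130,440,270,5,'s7c');st()
E
```

```text
t 12.3 p [ 0.5753 -0.1393  0.0411] a 0.022 F [-0.2  0.  -0.7] gap 0.168 j [-0.38  0.42  1.63  0.    1.09 -0.41]
t 12.35 p [ 0.5758 -0.1395  0.0417] a 0.022 F [-0.  -0.6 -0.7] gap 0.169 j [-0.38  0.42  1.63  0.    1.09 -0.41]
```

View pics/s7c.png

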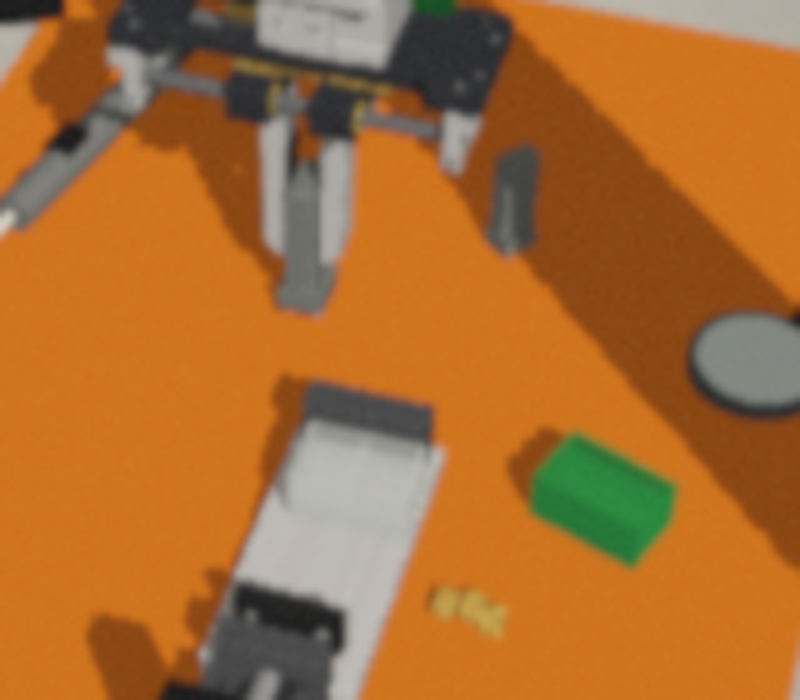

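The bed is empty and the three chips lie on the mat (crop 435–505,600–630). The scraper hangs about 6 mm above clear mat.

Emit:
send_rows:
  moves:
    - [[0.3, 0, 0], 0, 0.1]
    - [[0.3, 0, 0], 0, 0.1]
    - [[0, 0, 0], 0, 0.1]
    - [[0, 0, 0], 0, 0.1]

```text
clock: 12.75
ee_pos: [0.5759, -0.1398, 0.0355]
tool_rot: [[0.002, 1.0, 0.022], [-0.001, 0.022, -1.0], [-1.0, 0.002, 0.001]]
contact_force: [-0.3, 0.1, 4.3]
finger_gap: 0.171
```

```bash
python3 - <<'E'
from h import *
st()
E
```

```text
t 12.75 p [ 0.5759 -0.1398  0.0355] a 0.022 F [-0.3  0.1  4.3] gap 0.171 j [-0.38  0.43  1.63  0.    1.08 -0.41]
```

Mat contact (4.3 N). Opening and lifting.

Emit:
send_rows:
  moves:
    - [[0, 0, 0], 0, 0.3]
    - [[0, 0, 0], 0, 0.4]
    - [[0, 0, 0], 0, 0.4]
    - [[0, 0, 0], 0, 0.4]
    - [[-1.5, 0, 0], 0, 0.4]
    - [[-3, 0, 0], 0, 0.4]
    - [[-4, 0, 0], 0, 0.4]
    - [[-4, 0, 0], 0, 0.4]

```text
clock: 13.55
ee_pos: [0.5746, -0.1393, 0.1614]
tool_rot: [[-0.0, 1.0, 0.022], [0.0, 0.022, -1.0], [-1.0, -0.0, -0.0]]
contact_force: [0.2, -0.3, 0.6]
finger_gap: 0.401
```

Emit:
send_rows:
  moves:
    - [[-3, 0, 0], 0, 0.3]
    - [[0, 0, 0], 0, 0.3]

```text
clock: 13.75
ee_pos: [0.5789, -0.1409, 0.197]
tool_rot: [[0.012, 1.0, 0.022], [-0.005, 0.022, -1.0], [-1.0, 0.012, 0.005]]
contact_force: [0.5, -1.1, 1.0]
finger_gap: 0.311
```

```bash
python3 - <<'E'
from h import *
t=c2w(-122,0,0); t[2]=.19; print(t)
snap('side','s8');plan(t,1.591,14,.35)
E
```

```text
[0.50713856 0.18457311 0.19      ]
t 13.8 p [ 0.5771 -0.1402  0.1936] a 0.022 F [-1.   0.1 -0.8] gap 0.3 j [-0.38  0.25  1.51 -0.    1.37 -0.41]
[[0.03, -0.45, -2.33], np.float64(-0.112), 0.35],
[[0.02, -0.18, -2.37], np.float64(-0.112), 0.35],
[[0.03, 0.08, -2.37], np.float64(-0.112), 0.35],
[[0.02, 0.34, -2.35], np.float64(-0.112), 0.35],
[[0.03, 0.61, -2.29], np.float64(-0.112), 0.35],
[[0.03, 0.86, -2.21], np.float64(-0.112), 0.35],
[[0.02, 1.1, -2.11], np.float64(-0.112), 0.35],
[[0.03, 1.33, -1.96], np.float64(-0.112), 0.35],
[[0.02, 1.54, -1.81], np.float64(-0.112), 0.35],
[[0.03, 1.73, -1.62], np.float64(-0.112), 0.35],
[[0.03, 1.9, -1.42], np.float64(-0.112), 0.35],
[[0.02, 2.05, -1.2], np.float64(-0.112), 0.35],
[[0.03, 2.17, -0.96], np.float64(-0.112), 0.35],
[[0.02, 2.26, -0.71], np.float64(-0.112), 0.35],
end [0.50715487 0.18452405 0.19004875] 1.5900784292990775
```

View pics/s8.png

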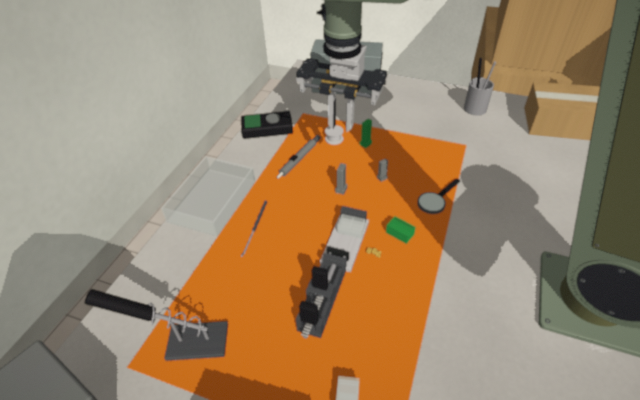

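Scraper stands upright alone on the mat at (341,180), chips are on the mat at (375,252). Moving to above the trigger.

Emit:
send_rows:
  moves:
    - [[0, -0.5, -2.3], -0.11, 0.5]
    - [[0, -0.2, -2.4], -0.11, 0.5]
    - [[0, 0.1, -2.4], -0.11, 0.5]
    - [[0, 0.3, -2.4], -0.11, 0.5]
    - [[0, 0.6, -2.3], -0.11, 0.5]
    - [[0, 0.9, -2.2], -0.11, 0.5]
    - [[0, 1.1, -2.1], -0.11, 0.5]
    - [[0, 1.3, -2.0], -0.11, 0.5]

```text
clock: 14.6
ee_pos: [0.5333, 0.0483, 0.1876]
tool_rot: [[-0.004, 0.617, 0.787], [0.0, 0.787, -0.617], [-1.0, -0.002, -0.003]]
contact_force: [-0.0, -0.4, -0.4]
finger_gap: 0.504
```

Emit:
send_rows:
  moves:
    - [[0, 1.5, -1.8], -0.11, 0.5]
    - [[0, 1.7, -1.6], -0.12, 0.5]
    - [[0, 1.9, -1.4], -0.12, 0.5]
    - [[0, 2.0, -1.2], -0.12, 0.5]
    - [[0, 2.2, -0.9], -0.12, 0.5]
    - [[0, 2.3, -0.7], -0.11, 0.5]
    - [[0, 0, 0], 0, 0.5]
    - [[0, 0, 0], 0, 0.5]

```text
clock: 15.4
ee_pos: [0.5053, 0.1856, 0.1881]
tool_rot: [[-0.002, -0.031, 1.0], [-0.001, 1.0, 0.031], [-1.0, -0.001, -0.002]]
contact_force: [-0.1, -0.6, -0.9]
finger_gap: 0.499
```

```bash
python3 - <<'E'
from h import *
t=c2w(-122,0,0); t[2]=.14; print(t)
snap('side','s9');snap('top','t9');plan(t,1.591,4,.5);crop('s9',270,190,390,350,5,'s9c')
for nm,z in(('trigger top back',-129),('front',-115)):
  print(nm,proj('side',[c2w(z,y,116) for y in(15,-15)]).round(1).tolist())
print('pad/bed',[ (proj('side',[c2w(-5,y,40) for y in(25,-25)])).round(1).tolist()])
E
```

```text
[0.50713856 0.18457311 0.14      ]
t 15.5 p [0.506  0.1849 0.1887] a 1.6 F [0.5 1.2 0.3] gap 0.501 j [ 0.19  0.15  1.65 -0.    1.35 -1.41]
[[1.22, -0.01, 0.03], np.float64(0.002), 0.5],
[[1.21, -0.01, 0.03], np.float64(0.002), 0.5],
[[1.22, -0.01, 0.03], np.float64(0.002), 0.5],
[[1.22, -0.01, 0.03], np.float64(0.002), 0.5],
end [0.50717888 0.18452947 0.13997216] 1.5921446407635829
trigger top back [[311.3, 268.5], [326.6, 272.7]]
front [[313.8, 262.7], [329.0, 266.8]]
pad/bed [[[328.0, 243.6], [350.1, 249.2]]]
```

View pics/s9c.png

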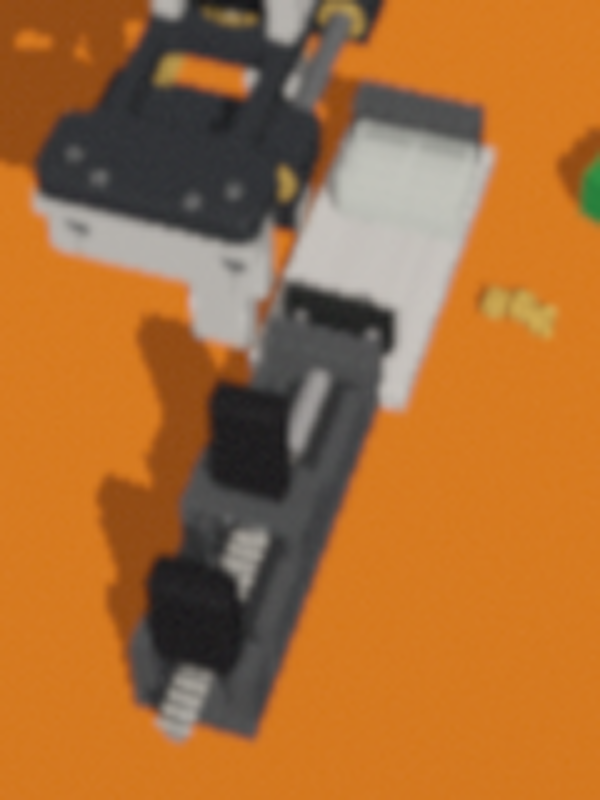

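```bash
python3 - <<'E'
from h import *
def box(x0,x1,y0,y1,z0,z1): 
  P=[c2w(x,y,z) for x in(x0,x1) for y in(y0,y1) for z in(z0,z1)]
  E=[(i,j) for i in range(8) for j in range(i) if bin(i^j).count('1')==1]; return P,E
for n,f,(a,b,c,d),o in(('side','s8',(280,190,390,350),'o1'),('top','t9',(190,190,350,260),'o2')):
  k=5; im=cv2.imread(f'pics/{f}.png')[b:d,a:c]; im=cv2.resize(im,None,fx=k,fy=k,interpolation=cv2.INTER_CUBIC)
  for bx,col in(((-129,-115,-15,15,60,116),(0,255,255)),((-193,-177,-15,15,50,90),(255,255,0)),((-30,120,-35,35,0,12),(0,255,0)),((100,118,-30,30,12,42),(255,0,255)),((-13,-5,-25,25,13,41),(0,0,255))):
    P,E=box(*bx); q=(proj(n,P)+.5-[a,b])*k
    for i,j in E: cv2.line(im,tuple(map(int,q[i])),tuple(map(int,q[j])),col,1)
  cv2.imwrite(f'pics/{o}.png',im)
E
```

```text
(no output)
```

View pics/o1.png

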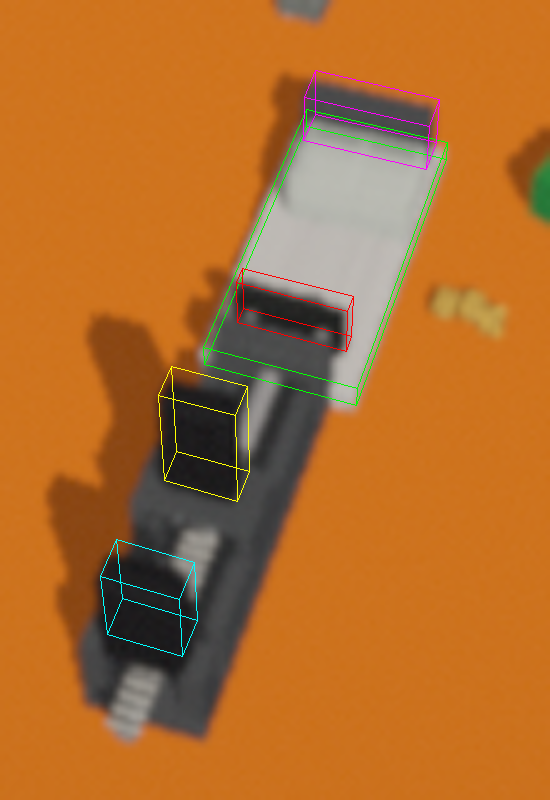

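View pics/o2.png

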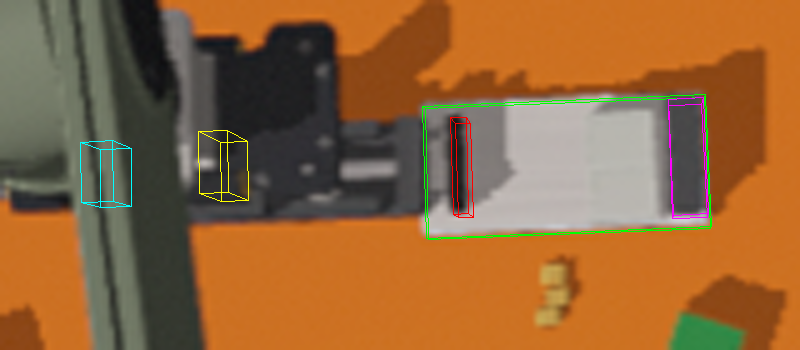

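Emit:
send_rows:
  moves:
    - [[2.0, 0, 0.1], 0, 0.5]
    - [[2.0, 0, 0], 0, 0.5]
    - [[2.0, 0, 0], 0, 0.5]
    - [[2.0, 0, 0], 0, 0.5]
    - [[2.0, 0, 0], 0, 0.5]
    - [[0.8, 0, 0], 0, 0.5]
    - [[0, 0, 0], 0, 0.5]
    - [[0, 0, 0], 0, 0.5]

```text
clock: 16.3
ee_pos: [0.508, 0.1854, 0.0821]
tool_rot: [[0.001, -0.03, 1.0], [0.0, 1.0, 0.03], [-1.0, 0.0, 0.001]]
contact_force: [0.3, -0.2, -0.3]
finger_gap: 0.505
```

```bash
python3 - <<'E'
from h import *
s,p,R,a=st(); print(w2c(p))
snap('side','s10');crop('s10',270,190,390,350,5,'s10c')
E
```

```text
t 16.3 p [0.508  0.1854 0.0821] a 1.601 F [ 0.3 -0.2 -0.3] gap 0.505 j [ 0.19  0.27  1.74 -0.    1.13 -1.41]
[-122.85462373    0.84491149   79.07772729]
```

View pics/s10c.png

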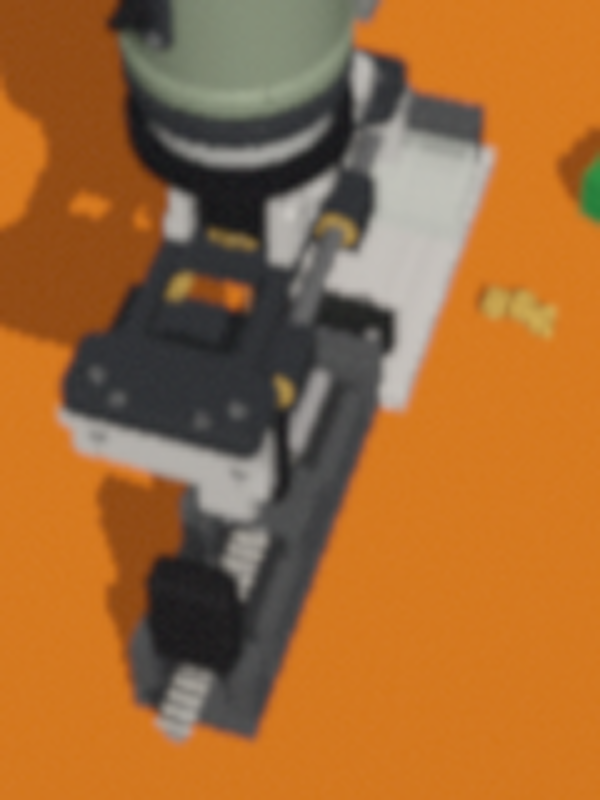

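Rear finger is between the trigger and the post, and the pad (crop 350,325) stays visible. I'll close now.

Emit:
send_rows:
  moves:
    - [[0, 0, 0], 0, 0.05]
    - [[0, 0, 0], 0, 0.05]
    - [[0, 0, 0], 0, 0.05]
    - [[0, 0, 0], 0, 0.05]
    - [[0, 0, 0], 0, 0.05]
    - [[0, 0, 0], 0, 0.05]
  newtons: 30

```text
clock: 16.95
ee_pos: [0.5074, 0.1866, 0.0817]
tool_rot: [[0.0, -0.031, 1.0], [0.001, 1.0, 0.031], [-1.0, 0.001, 0.0]]
contact_force: [-0.5, 4.1, 1.9]
finger_gap: 0.149
```

```bash
python3 - <<'E'
from h import *
s,p,R,a=st(); print(w2c(p))
E
```

```text
t 16.95 p [0.5074 0.1866 0.0817] a 1.601 F [-0.5  4.1  1.9] gap 0.149 j [ 0.19  0.27  1.74  0.    1.13 -1.41]
[-124.06238962    0.28940804   78.73851811]
```

Emit:
send_rows:
  moves:
    - [[0, -0.3, 0], 0, 0.05]
    - [[0, -0.4, 0], 0, 0.05]
    - [[0, -0.4, 0], 0, 0.05]
    - [[0, 0, 0], 0, 0.05]

```text
clock: 17.35
ee_pos: [0.5076, 0.1745, 0.0817]
tool_rot: [[-0.0, -0.03, 1.0], [0.0, 1.0, 0.03], [-1.0, 0.0, -0.0]]
contact_force: [-1.3, 3.6, 4.2]
finger_gap: 0.148
```

Emit:
send_rows:
  moves:
    - [[0, -0.4, 0], 0, 0.05]
    - [[0, -0.4, 0], 0, 0.05]
    - [[0, -0.4, 0], 0, 0.05]
    - [[0, -0.2, 0], 0, 0.05]
    - [[0, 0, 0], 0, 0.05]

```text
clock: 17.85
ee_pos: [0.5079, 0.161, 0.0817]
tool_rot: [[-0.0, -0.031, 1.0], [0.001, 1.0, 0.031], [-1.0, 0.001, -0.0]]
contact_force: [-3.0, 4.2, 3.2]
finger_gap: 0.15
```

```bash
python3 - <<'E'
from h import *
s,p,R,a=st(); print(w2c(p))
snap('side','s11');crop('s11',270,190,390,350,5,'s11c')
E
```

```text
t 17.85 p [0.5079 0.161  0.0817] a 1.601 F [-3.   4.2  3.2] gap 0.15 j [ 0.14  0.26  1.76  0.    1.13 -1.46]
[-98.36900814   0.27294104  78.72191137]
```

View pics/s11c.png

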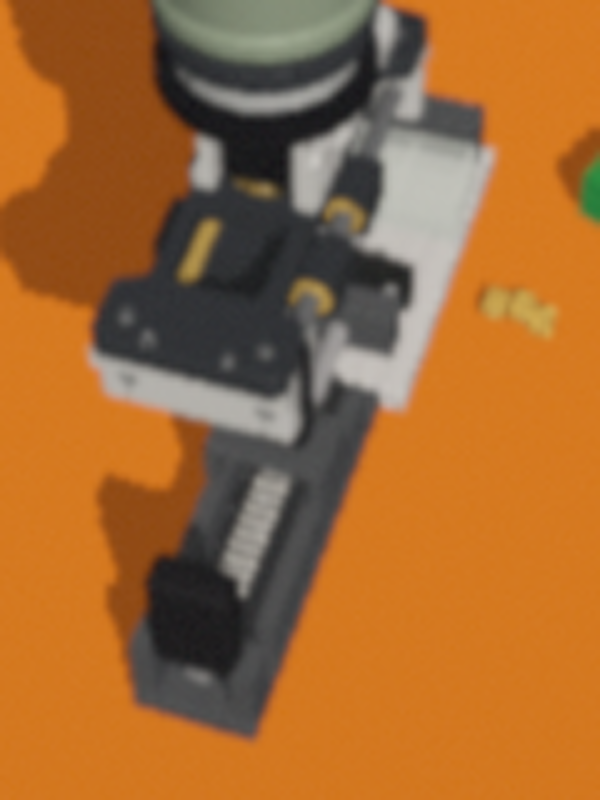

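The jaw advanced: pad corner moved from crop (392,310) to (410,275). Return stroke.

Emit:
send_rows:
  moves:
    - [[0, 0.5, 0], 0, 0.05]
    - [[0, 0.6, 0], 0, 0.05]
    - [[0, 0.6, 0], 0, 0.05]
    - [[0, 0.5, 0], 0, 0.05]
    - [[0, 0.3, 0], 0, 0.05]
    - [[0, 0, 0], 0, 0.05]

```text
clock: 18.5
ee_pos: [0.5074, 0.1863, 0.0817]
tool_rot: [[0.0, -0.032, 0.999], [-0.0, 0.999, 0.032], [-1.0, -0.0, 0.0]]
contact_force: [-1.7, 2.7, 6.2]
finger_gap: 0.146
```

Emit:
send_rows:
  moves:
    - [[0, -0.4, 0], 0, 0.05]
    - [[0, -0.5, 0], 0, 0.05]
    - [[0, -0.5, 0], 0, 0.05]
    - [[0, -0.5, 0], 0, 0.05]
    - [[0, -0.4, 0], 0, 0.05]
    - [[0, -0.3, 0], 0, 0.05]
    - [[0, 0, 0], 0, 0.05]

```text
clock: 19.2
ee_pos: [0.5079, 0.1605, 0.0817]
tool_rot: [[-0.0, -0.031, 1.0], [0.001, 1.0, 0.031], [-1.0, 0.001, -0.0]]
contact_force: [-2.9, 4.4, 6.3]
finger_gap: 0.149
```

```bash
python3 - <<'E'
from h import *
s,p,R,a=st(); print(w2c(p))
snap('side','s12');crop('s12',270,190,390,350,5,'s12c')
E
```

```text
t 19.2 p [0.5079 0.1605 0.0817] a 1.602 F [-2.9  4.4  6.3] gap 0.149 j [ 0.14  0.25  1.76  0.    1.13 -1.46]
[-97.90639055   0.28683857  78.72426937]
```

View pics/s12c.png

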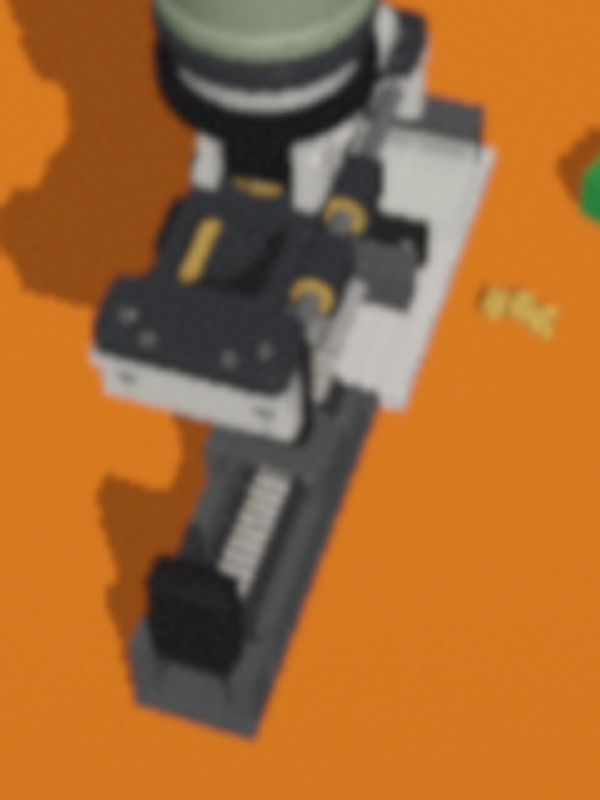

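```bash
python3 - <<'E'
from h import *
for x in(-5,5,15,25,35,45,55,65): print(x,((proj('side',[c2w(x,-25,40)])+.5-[270,190])*5).round().tolist())
a=[cv2.imread(f'pics/{n}.png')[215:270,325:375] for n in('s8','s11','s12')]
cv2.imwrite('pics/m.png',cv2.resize(np.hstack(a),None,fx=5,fy=5,interpolation=cv2.INTER_CUBIC))
E
```

```text
-5 [[403.0, 298.0]]
5 [[410.0, 281.0]]
15 [[416.0, 264.0]]
25 [[423.0, 247.0]]
35 [[429.0, 230.0]]
45 [[435.0, 214.0]]
55 [[441.0, 197.0]]
65 [[448.0, 181.0]]
```

View pics/m.png

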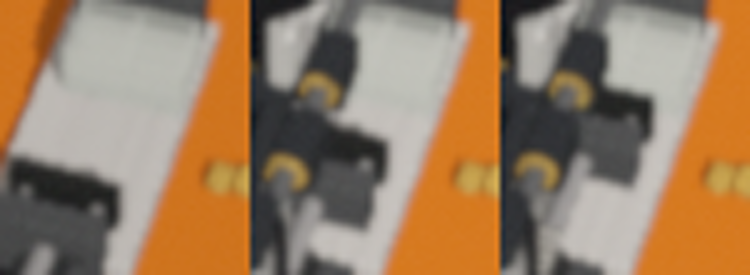

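Emit:
send_rows:
  moves:
    - [[0, 0.5, 0], 0, 0.05]
    - [[0, 0.6, 0], 0, 0.05]
    - [[0, 0.6, 0], 0, 0.05]
    - [[0, 0.5, 0], 0, 0.05]
    - [[0, 0.4, 0], 0, 0.05]
    - [[0, 0, 0], 0, 0.05]

```text
clock: 19.85
ee_pos: [0.5074, 0.186, 0.0817]
tool_rot: [[0.0, -0.032, 0.999], [-0.001, 0.999, 0.032], [-1.0, -0.001, 0.0]]
contact_force: [-2.7, 1.1, 5.2]
finger_gap: 0.148
```

Emit:
send_rows:
  moves:
    - [[0, -0.3, 0], 0, 0.05]
    - [[0, -0.4, 0], 0, 0.05]
    - [[0, -0.3, 0], 0, 0.05]
    - [[0, -0.3, 0], 0, 0.05]
    - [[0, 0, 0], 0, 0.05]
    - [[0, 0, 0], 0, 0.05]

```text
clock: 20.45
ee_pos: [0.5076, 0.1732, 0.0817]
tool_rot: [[-0.0, -0.031, 1.0], [0.0, 1.0, 0.031], [-1.0, 0.0, -0.0]]
contact_force: [-1.9, 3.4, 5.8]
finger_gap: 0.148
```

```bash
python3 - <<'E'
from h import *
s,p,R,a=st(); print(w2c(p))
snap('side','s13');st()
a=[cv2.imread(f'pics/{n}.png')[215:270,325:375] for n in('s11','s12','s13')]
cv2.imwrite('pics/m2.png',cv2.resize(np.hstack(a),None,fx=5,fy=5,interpolation=cv2.INTER_CUBIC))
E
```

```text
t 20.45 p [0.5076 0.1732 0.0817] a 1.602 F [-1.9  3.4  5.8] gap 0.148 j [ 0.17  0.26  1.75  0.    1.13 -1.44]
[-110.5941949     0.26924276   78.70087233]
t 20.5 p [0.5077 0.1732 0.0817] a 1.602 F [-3.4  3.3  6.2] gap 0.149 j [ 0.17  0.26  1.75  0.    1.13 -1.44]
```

View pics/m2.png

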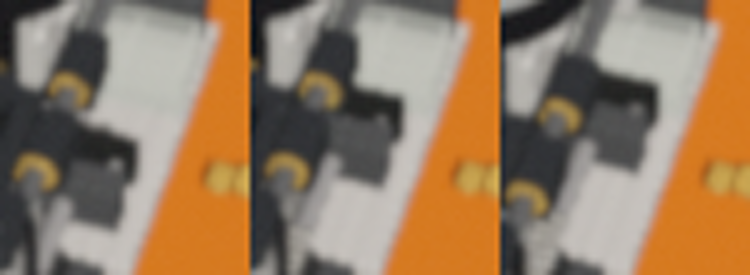

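Emit:
send_rows:
  moves:
    - [[0, -0.2, 0], 0, 0.05]
    - [[0, -0.2, 0], 0, 0.05]
    - [[0, -0.2, 0], 0, 0.05]
    - [[0, 0, 0], 0, 0.05]

```text
clock: 20.9
ee_pos: [0.5078, 0.1675, 0.0817]
tool_rot: [[-0.0, -0.031, 1.0], [0.001, 1.0, 0.031], [-1.0, 0.001, -0.0]]
contact_force: [-2.2, 4.3, 5.2]
finger_gap: 0.151
```

Emit:
send_rows:
  moves:
    - [[0, -0.2, 0], 0, 0.05]
    - [[0, 0, 0], 0, 0.05]

```text
clock: 21.1
ee_pos: [0.5078, 0.1651, 0.0817]
tool_rot: [[-0.0, -0.031, 1.0], [0.0, 1.0, 0.031], [-1.0, 0.0, -0.0]]
contact_force: [-2.0, 2.4, 5.9]
finger_gap: 0.151
```

Emit:
send_rows:
  moves:
    - [[0, -0.2, 0], 0, 0.05]
    - [[0, 0, 0], 0, 0.05]

```text
clock: 21.3
ee_pos: [0.5078, 0.1629, 0.0817]
tool_rot: [[-0.0, -0.031, 1.0], [-0.0, 1.0, 0.031], [-1.0, 0.0, -0.0]]
contact_force: [-3.3, 2.9, 5.4]
finger_gap: 0.148
```

```bash
python3 - <<'E'
from h import *
s,p,R,a=st(); print(w2c(p))
snap('side','s14');st()
a=[cv2.imread(f'pics/{n}.png')[215:270,325:375] for n in('s12','s13','s14')]
cv2.imwrite('pics/m3.png',cv2.resize(np.hstack(a),None,fx=5,fy=5,interpolation=cv2.INTER_CUBIC))
E
```

```text
t 21.3 p [0.5078 0.1629 0.0817] a 1.602 F [-3.3  2.9  5.4] gap 0.148 j [ 0.15  0.26  1.76  0.    1.13 -1.45]
[-100.36227074    0.24179243   78.65271784]
t 21.35 p [0.5079 0.163  0.0817] a 1.602 F [-2.1  3.3  6. ] gap 0.146 j [ 0.15  0.26  1.76  0.    1.13 -1.45]
```

View pics/m3.png

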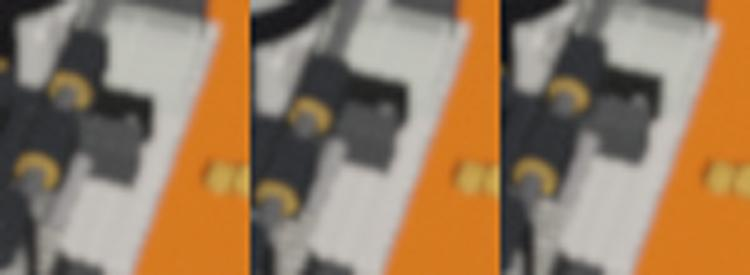

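```bash
python3 - <<'E'
from h import *
a=[cv2.imread(f'pics/{n}.png')[215:265,335:372] for n in('s12','s13','s14')]
cv2.imwrite('pics/m3.png',cv2.resize(np.hstack(a),None,fx=7,fy=7,interpolation=cv2.INTER_CUBIC))
E
```

```text
(no output)
```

View pics/m3.png

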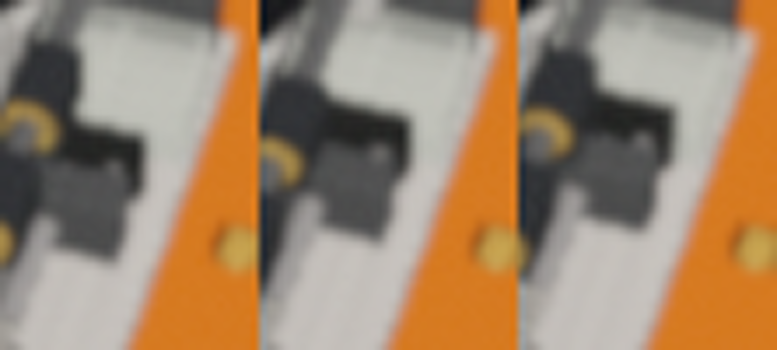

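```bash
python3 - <<'E'
from h import *
a=[cv2.imread(f'pics/{n}.png')[208:258,340:374].astype(float) for n in('s8','s13','s14')]
im=cv2.resize(np.hstack(a),None,fx=7.5,fy=7.5*1.6,interpolation=cv2.INTER_CUBIC); im=np.clip((im-100)*1.9,0,255)
cv2.imwrite('pics/m4.png',im)
E
```

```text
[ WARN:0@0.394] global loadsave.cpp:1063 imwrite_ Unsupported depth image for selected encoder is fallbacked to CV_8U.
```

View pics/m4.png

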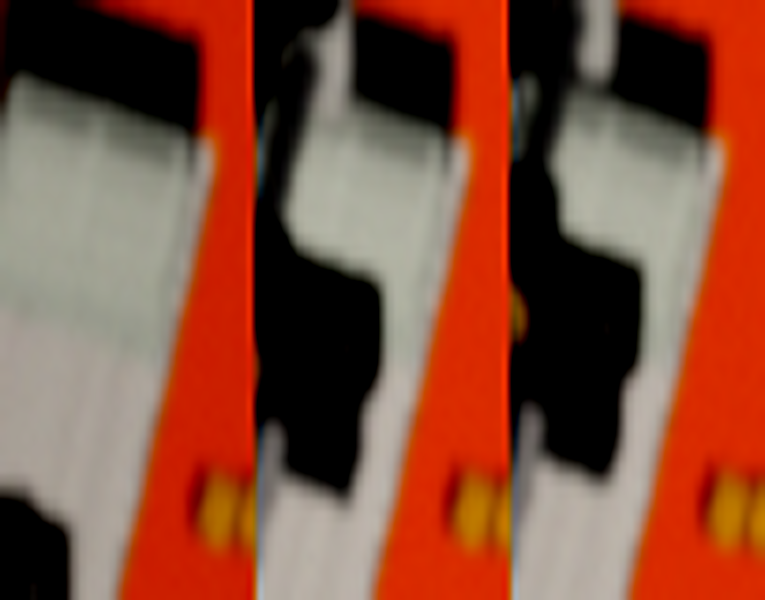

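Emit:
send_rows:
  moves:
    - [[0, -0.2, 0], 0, 0.05]
    - [[0, 0, 0], 0, 0.05]

```text
clock: 21.55
ee_pos: [0.5079, 0.1616, 0.0817]
tool_rot: [[-0.0, -0.031, 1.0], [0.001, 1.0, 0.031], [-1.0, 0.001, -0.0]]
contact_force: [-2.2, 5.1, 5.9]
finger_gap: 0.147
```

Emit:
send_rows:
  moves:
    - [[0, -0.15, 0], 0, 0.05]
    - [[0, 0, 0], 0, 0.05]

```text
clock: 21.75
ee_pos: [0.5079, 0.1604, 0.0817]
tool_rot: [[-0.0, -0.031, 1.0], [0.002, 1.0, 0.031], [-1.0, 0.002, -0.0]]
contact_force: [-3.1, 5.8, 5.7]
finger_gap: 0.145
```

```bash
cat >> h.py <<'E'
def strip(names,o):
    a=[cv2.imread(f'pics/{n}.png')[208:258,340:374].astype(float) for n in names]
    im=cv2.resize(np.hstack(a),None,fx=7.5,fy=7.5*1.6,interpolation=cv2.INTER_CUBIC); im=np.clip(im*1.5-40,0,255).astype(np.uint8)
    cv2.imwrite(f'pics/{o}.png',im)
E
python3 - <<'E'
from h import *
s,p,R,a=st(); print(w2c(p))
snap('side','s15'); strip(('s13','s14','s15'),'m5')
E
```

```text
t 21.75 p [0.5079 0.1604 0.0817] a 1.602 F [-3.1  5.8  5.7] gap 0.145 j [ 0.14  0.25  1.76  0.    1.13 -1.46]
[-97.79091977   0.25565704  78.69213109]
```

View pics/m5.png

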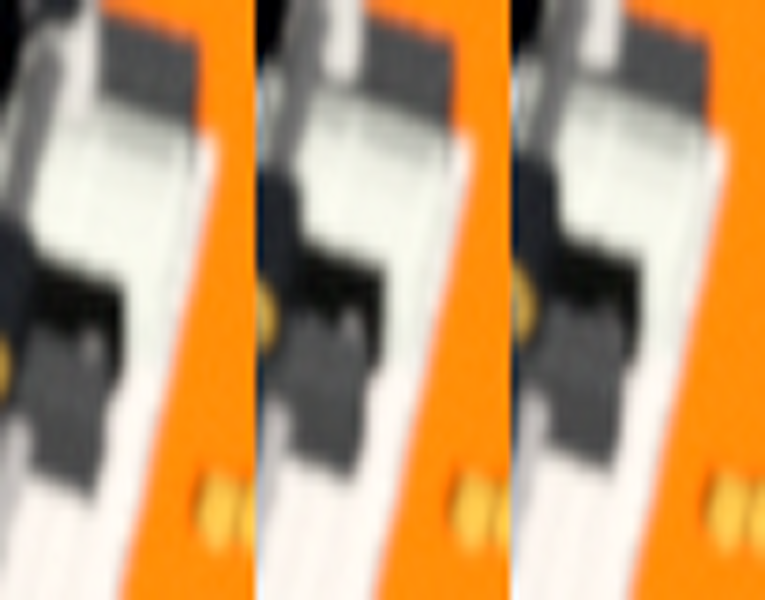

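Emit:
send_rows:
  moves:
    - [[0, 0.5, 0], 0, 0.05]
    - [[0, 0.6, 0], 0, 0.05]
    - [[0, 0.6, 0], 0, 0.05]
    - [[0, 0.5, 0], 0, 0.05]
    - [[0, 0.4, 0], 0, 0.05]
    - [[0, 0, 0], 0, 0.05]

```text
clock: 22.4
ee_pos: [0.5074, 0.1856, 0.0817]
tool_rot: [[0.0, -0.032, 0.999], [-0.0, 0.999, 0.032], [-1.0, -0.0, 0.0]]
contact_force: [-1.7, 2.2, 6.1]
finger_gap: 0.146
```

```bash
python3 - <<'E'
from h import *
s,p,R,a=st(); print(w2c(p))
snap('side','s16'); strip(('s14','s15','s16'),'m6')
E
```

```text
t 22.4 p [0.5074 0.1856 0.0817] a 1.603 F [-1.7  2.2  6.1] gap 0.146 j [ 0.19  0.27  1.74 -0.    1.13 -1.41]
[-123.04030474    0.29798176   78.69248119]
```

View pics/m6.png

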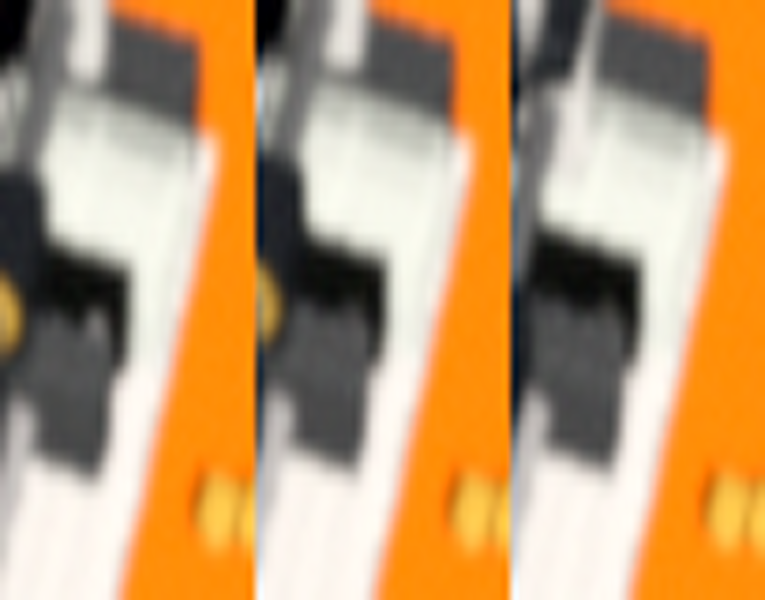

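Emit:
send_rows:
  moves:
    - [[0, -0.2, 0], 0, 0.05]
    - [[0, -0.2, 0], 0, 0.05]
    - [[0, -0.2, 0], 0, 0.05]
    - [[0, 0, 0], 0, 0.05]

```text
clock: 22.85
ee_pos: [0.5075, 0.1794, 0.0817]
tool_rot: [[0.0, -0.031, 1.0], [0.0, 1.0, 0.031], [-1.0, 0.0, 0.0]]
contact_force: [-1.0, 2.5, 6.4]
finger_gap: 0.145
```

Emit:
send_rows:
  moves:
    - [[0, -0.2, 0], 0, 0.05]
    - [[0, 0, 0], 0, 0.05]

```text
clock: 23.05
ee_pos: [0.5076, 0.1774, 0.0817]
tool_rot: [[0.0, -0.031, 1.0], [-0.0, 1.0, 0.031], [-1.0, -0.0, 0.0]]
contact_force: [-2.9, 1.6, 5.5]
finger_gap: 0.146
```

Emit:
send_rows:
  moves:
    - [[0, -0.2, 0], 0, 0.05]
    - [[0, 0, 0], 0, 0.05]

```text
clock: 23.25
ee_pos: [0.5076, 0.1752, 0.0817]
tool_rot: [[-0.0, -0.031, 1.0], [-0.0, 1.0, 0.031], [-1.0, -0.0, -0.0]]
contact_force: [-2.9, 2.1, 5.6]
finger_gap: 0.15
```

Emit:
send_rows:
  moves:
    - [[0, -0.2, 0], 0, 0.05]
    - [[0, 0, 0], 0, 0.05]

```text
clock: 23.45
ee_pos: [0.5077, 0.1732, 0.0817]
tool_rot: [[-0.0, -0.031, 1.0], [-0.0, 1.0, 0.031], [-1.0, -0.0, -0.0]]
contact_force: [-1.8, 1.7, 6.0]
finger_gap: 0.146
```

Emit:
send_rows:
  moves:
    - [[0, -0.2, 0], 0, 0.05]
    - [[0, 0, 0], 0, 0.05]

```text
clock: 23.65
ee_pos: [0.5077, 0.1718, 0.0817]
tool_rot: [[-0.0, -0.031, 1.0], [0.001, 1.0, 0.031], [-1.0, 0.001, -0.0]]
contact_force: [-2.1, 3.9, 4.7]
finger_gap: 0.144
```

```bash
python3 - <<'E'
from h import *
s,p,R,a=st(); print(w2c(p))
snap('side','s17');st(); strip(('s15','s16','s17'),'m7')
E
```

```text
t 23.65 p [0.5077 0.1718 0.0817] a 1.602 F [-2.1  3.9  4.7] gap 0.144 j [ 0.16  0.26  1.75  0.    1.13 -1.44]
[-109.25493688    0.27565859   78.70228349]
t 23.7 p [0.5077 0.1719 0.0817] a 1.602 F [-2.2  3.   5.5] gap 0.145 j [ 0.16  0.26  1.75  0.    1.13 -1.44]
```

View pics/m7.png

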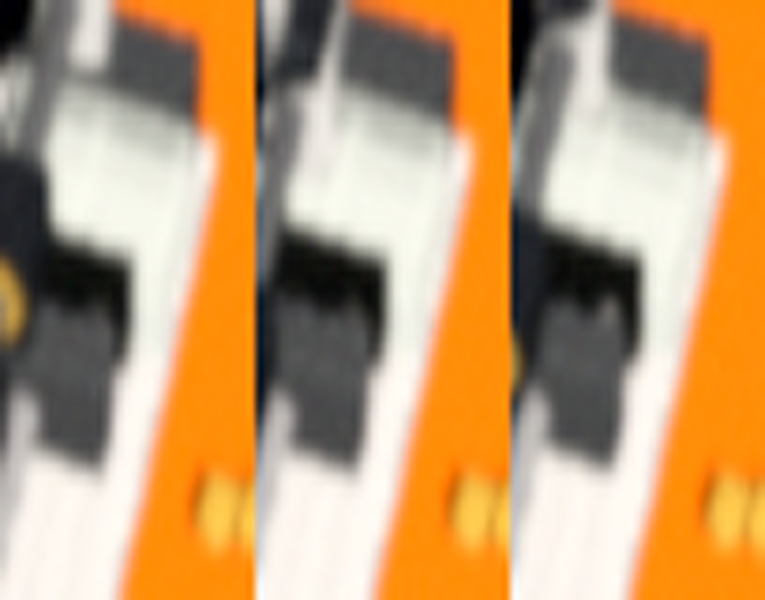

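Emit:
send_rows:
  moves:
    - [[0, -0.1, 0], 0, 0.05]
    - [[0, 0, 0], 0, 0.05]

```text
clock: 23.9
ee_pos: [0.5077, 0.1711, 0.0817]
tool_rot: [[0.0, -0.031, 1.0], [0.001, 1.0, 0.031], [-1.0, 0.001, 0.0]]
contact_force: [-2.8, 4.2, 5.5]
finger_gap: 0.148
```

Emit:
send_rows:
  moves:
    - [[0, -0.1, 0], 0, 0.05]
    - [[0, 0, 0], 0, 0.05]

```text
clock: 24.1
ee_pos: [0.5077, 0.1702, 0.0817]
tool_rot: [[0.0, -0.031, 1.0], [0.001, 1.0, 0.031], [-1.0, 0.001, 0.0]]
contact_force: [-2.6, 4.1, 6.2]
finger_gap: 0.147
```

Emit:
send_rows:
  moves:
    - [[0, -0.1, 0], 0, 0.05]
    - [[0, 0, 0], 0, 0.05]

```text
clock: 24.3
ee_pos: [0.5078, 0.1693, 0.0817]
tool_rot: [[0.0, -0.031, 1.0], [0.001, 1.0, 0.031], [-1.0, 0.001, 0.0]]
contact_force: [-3.1, 5.4, 4.9]
finger_gap: 0.148
```

```bash
python3 - <<'E'
from h import *
s,p,R,a=st(); print(w2c(p))
snap('side','s18');st(); strip(('s16','s17','s18'),'m8')
E
```

```text
t 24.3 p [0.5078 0.1693 0.0817] a 1.602 F [-3.1  5.4  4.9] gap 0.148 j [ 0.16  0.26  1.75  0.    1.13 -1.44]
[-106.68763662    0.30657499   78.71437547]
t 24.35 p [0.5077 0.1693 0.0817] a 1.602 F [-1.5  5.2  5.3] gap 0.147 j [ 0.16  0.26  1.75  0.    1.13 -1.44]
```

View pics/m8.png

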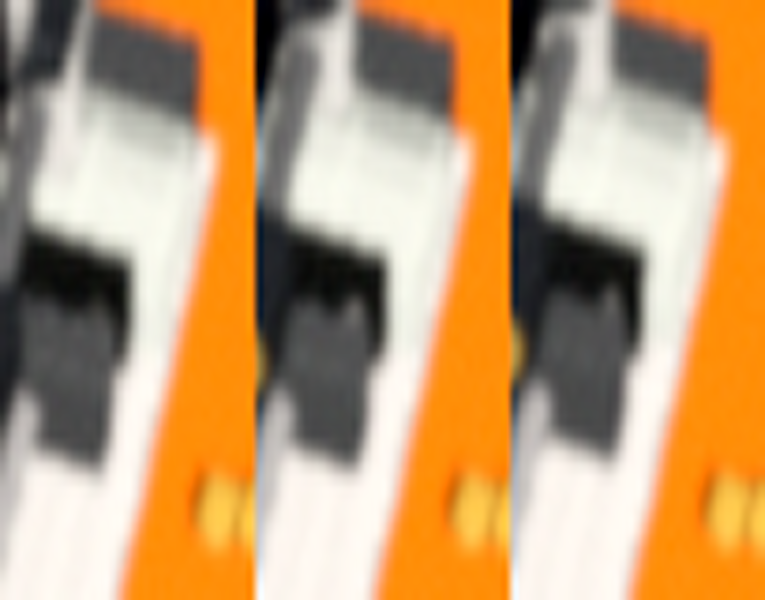

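Emit:
send_rows:
  moves:
    - [[0, -0.1, 0], 0, 0.05]
    - [[0, 0, 0], 0, 0.05]
    - [[0, 0, 0], 0, 0.05]

```text
clock: 24.65
ee_pos: [0.5077, 0.1683, 0.0817]
tool_rot: [[-0.0, -0.031, 1.0], [0.001, 1.0, 0.031], [-1.0, 0.001, -0.0]]
contact_force: [-2.5, 5.7, 6.5]
finger_gap: 0.148
```

Emit:
send_rows:
  moves:
    - [[0, -0.1, 0], 0, 0.05]
    - [[0, 0, 0], 0, 0.05]
    - [[0, 0, 0], 0, 0.05]

```text
clock: 24.95
ee_pos: [0.5078, 0.1674, 0.0817]
tool_rot: [[-0.0, -0.031, 1.0], [0.002, 1.0, 0.031], [-1.0, 0.002, -0.0]]
contact_force: [-2.7, 6.0, 4.8]
finger_gap: 0.147
```

Emit:
send_rows:
  moves:
    - [[0, -0.1, 0], 0, 0.05]
    - [[0, 0, 0], 0, 0.05]
    - [[0, 0, 0], 0, 0.05]

```text
clock: 25.25
ee_pos: [0.5078, 0.1667, 0.0817]
tool_rot: [[-0.0, -0.031, 1.0], [0.002, 1.0, 0.031], [-1.0, 0.002, -0.0]]
contact_force: [-2.3, 6.4, 5.6]
finger_gap: 0.147
```

```bash
python3 - <<'E'
from h import *
s,p,R,a=st(); print(w2c(p))
snap('side','s19');st(); strip(('s17','s18','s19'),'m9')
E
```

```text
t 25.25 p [0.5078 0.1667 0.0817] a 1.602 F [-2.3  6.4  5.6] gap 0.147 j [ 0.15  0.26  1.76  0.    1.13 -1.45]
[-104.0813253     0.26544861   78.68151428]
t 25.3 p [0.5078 0.1667 0.0817] a 1.602 F [-2.   6.3  4.8] gap 0.147 j [ 0.15  0.26  1.76  0.    1.13 -1.45]
```

View pics/m9.png

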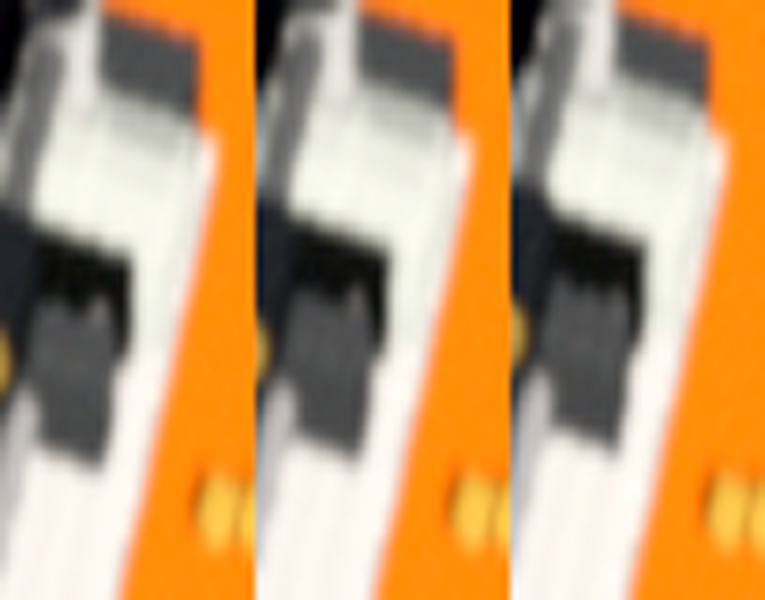

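Emit:
send_rows:
  moves:
    - [[0, -0.1, 0], 0, 0.05]
    - [[0, 0, 0], 0, 0.05]
    - [[0, 0, 0], 0, 0.05]

```text
clock: 25.6
ee_pos: [0.5078, 0.166, 0.0817]
tool_rot: [[-0.0, -0.031, 1.0], [0.003, 1.0, 0.031], [-1.0, 0.003, 0.0]]
contact_force: [-2.2, 6.9, 4.5]
finger_gap: 0.147
```

Emit:
send_rows:
  moves:
    - [[0, -0.1, 0], 0, 0.05]
    - [[0, 0, 0], 0, 0.05]
    - [[0, 0, 0], 0, 0.05]

```text
clock: 25.9
ee_pos: [0.5078, 0.1653, 0.0817]
tool_rot: [[0.0, -0.031, 1.0], [0.003, 1.0, 0.031], [-1.0, 0.003, 0.0]]
contact_force: [-3.1, 8.0, 6.2]
finger_gap: 0.147
```

```bash
python3 - <<'E'
from h import *
s,p,R,a=st(); print(w2c(p))
snap('side','s20');st(); strip(('s17','s19','s20'),'m10')
E
```

```text
t 25.9 p [0.5078 0.1653 0.0817] a 1.602 F [-3.1  8.   6.2] gap 0.147 j [ 0.15  0.26  1.76  0.    1.13 -1.45]
[-102.71780434    0.28767149   78.70835912]
t 25.95 p [0.5078 0.1653 0.0817] a 1.602 F [-1.6  7.6  5.2] gap 0.147 j [ 0.15  0.26  1.76  0.    1.13 -1.45]
```

View pics/m10.png

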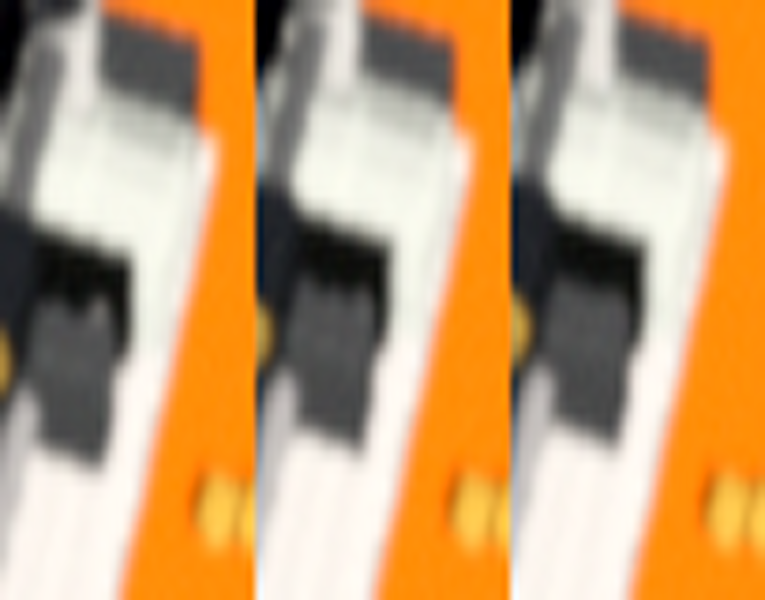

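```bash
cat >> h.py <<'E'
def prof(names,y,z,x0,x1,dx=0,dy=2):
    xs=np.arange(x0,x1,2.); out=[]
    P=np.array([c2w(x,y,z) for x in xs]); q=proj('side',P)+[dx,dy]
    for n in names:
        g=cv2.cvtColor(cv2.imread(f'pics/{n}.png'),cv2.COLOR_BGR2GRAY).astype(np.float32)
        out.append(cv2.remap(g,q[:,0].astype(np.float32).reshape(1,-1),q[:,1].astype(np.float32).reshape(1,-1),cv2.INTER_CUBIC)[0])
    return xs,np.array(out)
E
python3 - <<'E'
from h import *
N=('s8','s11','s12','s13','s14','s15','s17','s19','s20')
for y in(-20,-16):
  xs,o=prof(N,y,41,-50,80); print('x',xs.astype(int).tolist())
  for n,r in zip(N,o): print(n,' '.join('%3d'%v for v in r))
E
```

```text
x [-50, -48, -46, -44, -42, -40, -38, -36, -34, -32, -30, -28, -26, -24, -22, -20, -18, -16, -14, -12, -10, -8, -6, -4, -2, 0, 2, 4, 6, 8, 10, 12, 14, 16, 18, 20, 22, 24, 26, 28, 30, 32, 34, 36, 38, 40, 42, 44, 46, 48, 50, 52, 54, 56, 58, 60, 62, 64, 66, 68, 70, 72, 74, 76, 78]
s8  68  70  72  74  76  78  77  76  76  74  74  75  76  77  69  51  37  33  31  44  72 116 156 178 185 187 186 187 186 185 185 186 186 186 186 185 185 185 186 186 186 185 185 183 181 180 179 180 181 182 183 183 183 185 184 185 185 184 183 183 184 183 182 180 178
s11 152 180 190 193 193 193 193 187 168 136 102  80  75  75  75  75  76  79  81  82  80  80  81  82  86  93  92  78  55  40  39  38  50  75 122 166 183 191 193 193 193 192 192 190 189 187 187 188 189 190 191 190 191 192 192 192 192 191 192 192 191 190 189 187 186
s12 152 180 190 193 193 193 194 194 193 193 193 193 193 193 193 193 193 194 194 187 173 142 105  81  75  75  75  76  77  78  81  82  82  82  81  80  82  83  79  67  55  43  38  36  36  45  80 126 158 180 190 190 191 192 192 193 193 192 191 191 191 190 188 187 186
s13 153 180 190 193 193 193 19
[... 3507 characters left out ...]
 191 191 191 191 190 181 163 129  94  79  75  75  76  76  76  79  81  84  84  82  81  81  83  88  93  91  76  55  40  35  41  61 103 141 173 187 190 191 191 191 190 189 187
s19 150 178 189 189 190 191 191 190 190 190 190 190 190 190 190 191 190 190 190 191 191 191 190 190 190 190 191 191 190 187 168 140 105  80  76  75  75  74  75  76  78  81  81  80  80  81  80  78  72  65  52  40  37  36  44  61 101 142 168 186 189 191 191 191 189
s20 151 179 190 190 189 190 190 189 190 190 190 190 190 190 190 190 191 191 190 191 191 191 190 191 191 191 191 191 191 190 178 155 121  88  76  77  76  75  75  76  78  79  81  83  81  81  82  81  75  65  51  40  39  35  43  62 101 142 168 186 189 191 191 190 189
```

The edge profiles put the pad 1.8 mm in, with its front face stationary, so the trays are seated. Force agrees. I need about 3 mm more.

Emit:
send_rows:
  moves:
    - [[0, -0.1, 0], 0, 0.05]
    - [[0, 0, 0], 0, 0.05]
    - [[0, -0.1, 0], 0, 0.05]
    - [[0, 0, 0], 0, 0.05]
    - [[0, 0, 0], 0, 0.05]

```text
clock: 26.45
ee_pos: [0.5078, 0.1639, 0.0817]
tool_rot: [[0.0, -0.031, 1.0], [0.004, 1.0, 0.031], [-1.0, 0.004, 0.0]]
contact_force: [-2.2, 9.0, 4.5]
finger_gap: 0.149
```

```bash
cat >> h.py <<'E'
def edges(names):
    for n in names:
        L=[]
        for y in(-21,-19,-17,-15):
            xs,o=prof((n,),y,41,-20,80); r=o[0]; xx=np.arange(-20,78,.1); f=np.interp(xx,xs,r)
            k=np.where(f<130)[0]; k=k[(xx[k]>-15)]; L.append((xx[k[0]],xx[k[-1]],xx[k[-1]]-xx[k[0]]))
        print(n,np.round(np.mean(L,0),2))
E
python3 - <<'E'
from h import *
st(); snap('side','s21'); st(); edges(('s12','s13','s14','s15','s17','s19','s20','s21'))
E
```

```text
t 26.45 p [0.5078 0.1639 0.0817] a 1.602 F [-2.2  9.   4.5] gap 0.149 j [ 0.15  0.26  1.76  0.    1.13 -1.46]
t 26.5 p [0.5079 0.1639 0.0817] a 1.602 F [-2.9  9.8  4.5] gap 0.147 j [ 0.15  0.26  1.76  0.    1.13 -1.46]
s12 [-7.22 44.1  51.33]
s13 [ 1.13 52.5  51.38]
s14 [ 5.33 56.93 51.6 ]
s15 [ 7.23 58.98 51.75]
s17 [ 7.9  59.48 51.58]
s19 [12.65 63.33 50.68]
s20 [13.63 63.3  49.68]
s21 [14.75 63.33 48.58]
```

Emit:
send_rows:
  moves:
    - [[0, -0.1, 0], 0, 0.05]
    - [[0, 0, 0], 0, 0.05]
    - [[0, -0.1, 0], 0, 0.05]
    - [[0, 0, 0], 0, 0.05]
    - [[0, -0.1, 0], 0, 0.05]
    - [[0, 0, 0], 0, 0.05]
    - [[0, 0, 0], 0, 0.05]

```text
clock: 27.2
ee_pos: [0.5079, 0.1618, 0.0817]
tool_rot: [[0.0, -0.031, 1.0], [0.006, 1.0, 0.031], [-1.0, 0.006, 0.0]]
contact_force: [-2.2, 12.2, 3.9]
finger_gap: 0.149
```

```bash
python3 - <<'E'
from h import *
st(); snap('side','s22'); st(); edges(('s21','s22'))
E
```

```text
t 27.2 p [0.5079 0.1618 0.0817] a 1.602 F [-2.2 12.2  3.9] gap 0.149 j [ 0.14  0.25  1.76  0.01  1.13 -1.46]
t 27.25 p [0.5079 0.1618 0.0817] a 1.602 F [-2.4 12.2  4.5] gap 0.144 j [ 0.14  0.25  1.76  0.01  1.13 -1.46]
s21 [14.75 63.33 48.58]
s22 [16.3  63.33 47.03]
```

Pad is about 4.6 mm in by image and 4.8 mm by force. I'll hold for a moment, check once more, then hand in.

Emit:
send_rows:
  moves:
    - [[0, 0, 0], 0, 0.05]
    - [[0, 0, 0], 0, 0.05]
    - [[0, 0, 0], 0, 0.05]
    - [[0, 0, 0], 0, 0.05]
    - [[0, 0, 0], 0, 0.05]
    - [[0, 0, 0], 0, 0.05]

```text
clock: 27.85
ee_pos: [0.5079, 0.1619, 0.0817]
tool_rot: [[0.0, -0.031, 1.0], [0.006, 0.999, 0.031], [-1.0, 0.006, 0.0]]
contact_force: [-1.5, 12.3, 4.6]
finger_gap: 0.148
```

```bash
python3 - <<'E'
from h import *
st(); snap('side','s23'); st(); edges(('s22','s23')); crop('s23',240,130,440,350,3.6,'s23c')
E
```

```text
t 27.85 p [0.5079 0.1619 0.0817] a 1.602 F [-1.5 12.3  4.6] gap 0.148 j [ 0.14  0.25  1.76  0.01  1.13 -1.46]
t 27.9 p [0.5079 0.1619 0.0817] a 1.602 F [-2.1 12.1  5. ] gap 0.147 j [ 0.14  0.25  1.76  0.01  1.13 -1.46]
s22 [16.3  63.33 47.03]
s23 [16.3  63.28 46.98]
```

View pics/s23.png

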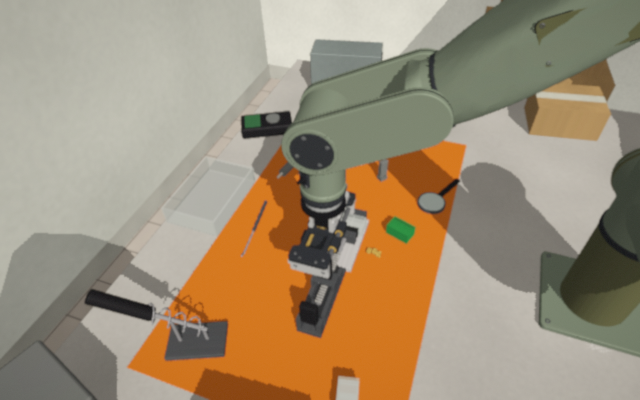

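The state is steady: the chips are on the mat at (375,252) and the trigger is held at about (315,240). The scraper is hidden behind the arm in this view. Handing in.

```bash
python3 -c "
from station import *
print(close_job())"
```

```text
the job is handed in; nothing more can be done
None
```

I handed the job in at about 28 s, with the arm still gripping the trigger and holding it forward.

- **Chips:** one sweep of the scraper pushed all three off the near long edge of the bed. They lie on the mat in every later picture.
- **Scraper:** I set it down upright on clear mat at about (0.575, -0.14) and let it go. It stood alone in the picture taken after release. The arm hid it in the last picture, so I did not see it again before handing in.
- **Clamp:** I pumped the trigger with four pinched strokes, the last in steps of about 1 mm.
    - **Pad:** at the end it was pushed in about 4.6 mm by the image edges and about 4.8 mm by force.
    - **Push and trigger:** the push on the trigger was a steady 12.2 N, with the trigger about 25 mm forward.
    - **Jaw and trays:** the jaw was still over the last 0.65 s, and the pad front had stopped moving, so the trays are seated against the fixed jaw.

**Checks that disagreed:**
- The third stroke moved the jaw only about 14 mm for 26 mm of trigger travel, and I could not explain it. I watched the camera and force for the rest instead of counting strokes.
- The side camera put the clamp about 2 pixels off from the top camera.

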